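# Put the cold crucibles away in melting order

## Robot

A 7-joint arm with a two-finger parallel gripper is mounted at the origin on the work surface. World frame = base frame: x ahead of the robot, y to its left, z up, the work surface at z = 0. Lengths are in m, angles in degrees, forces in N, time in s.
With the tool pointing down it reaches from about 0.425 to 0.875 m from the base axis. Payload 4.7 kg.
Tool frame: the origin (TCP) lies on the centre line of the jaws, within the pads' length; the fingertips stand 25 mm ahead of it and the grasp point (between the pads) lies 6 mm ahead of it; z points along the fingers, y is the direction in which the jaws open and shut (so a half turn about z gives the same grasp; the last joint's range is limited). The gripper opens to 87 mm and grips with 3 to 60 N. Pads are 19 mm wide; open, the fingers measure 117 mm over their backs; the gripper's body (75 mm by 190 mm) begins 51 mm behind the grasp point.
Start: joints at [-65.426, 18.392, -4.016, 83.108, 1.295, 78.541, -3.26], TCP at [0.262, 0.595, 0.248] pointing down, gripper open.
Joint ranges: [-163.93, 163.93], [-17.29, 119.83], [-79.2, 71.16], [3.27, 140.29], [-89.18, 269.18], [5.43, 117.66], [-154.24, 154.24]. Speed limits (degrees/s): [147.25, 147.25, 180, 180, 180, 180, 180].

## Interface

Orientations are given as [roll, pitch, yaw] about the fixed x, y, z axes, in that order (R = Rz(yaw) Ry(pitch) Rx(roll)).
In Python, from cell import env gives the robot as it stands.
- The arm moves only by the shell command python3 -m creep 'ROWS' [OPENING] [FORCE]. ROWS is JSON, a list of rows, each an object of numbers: "tx", "ty", "tz": the shift along the tool's x, y, z in m; "rx", "ry", "rz": the turn, a rotation vector about the tool's x, y, z in degrees. In form: [{"tx": .., "ty": .., "tz": .., "rx": .., "ry": .., "rz": ..}, ...]. A call has 1 to 20 rows; each row shifts and turns the commanded pose from where the row before left it, along the tool's axes as they then stand; what a row does not reach is not made up. A row lasts 1/8 s, in which the tool goes at most 62.5 mm and 10.7 degrees, less where a joint would pass 70% of its speed; a pose out of reach is approached as far as the arm can. A call is refused whole if a number of a shift passes 0.0625 or a number of a turn 10.7, either way. A call with a gripper value outside its range is refused whole. OPENING is the finger opening in m, from 0 to 0.087, set as the call begins (- or left out, the last holds). The fingers move at their own pace and stop on an object; FORCE is the grip in N (left out, the last holds). Time passes only in rows, so rows that do not move let the fingers close. It gives the time, the measured TCP pose, the force and the opening at its end, in the units of the state.
- env.get_obs(): the state, without advancing time (a new reading comes with each control period).
- env.read_camera(name): name is "side" or "top" or "wrist"; returns a dict with "pixels" (400x640x3 uint8, red, green, blue), "intrinsics" (3x3 intrinsics, pixels), "R" (3x3) and "t" (3): a world point X has camera coordinates R X + t. Camera axes: x right, y down, z forward; pixel columns grow to the right and rows downward; lengths in m; the calibration is good to about 2 mm. A picture is of the moment at which its call begins. There is no depth.
- env.sign_off(): hands the job in, once; it reports no verdict.
The state is a dict: "time_s": time; "qpos": joint angles; "joint_velocities": joint speeds; "effort": joint torques, N m; "tool_pos": TCP position; "tool_rot": TCP orientation; "force": force on the tool from outside, world axes, zero at the start; "wrist_torque": the same for the moment, N m; "grip_width": finger opening in m.
Only numpy, scipy, OpenCV 4.12 (cv2) and the standard library are available. Lean on these libraries where they do the work, as an engineer would, in place of code of your own. Each camera call takes 0.05 s, during which the arm holds its last target.

## Task

The cold graphite crucibles stand in a row on the wire cooling rack, and only its place in that row tells which alloy each one is kept for. Put all four away on the tiled storage rack, one upright in the middle of each tile, in the same order from left to right; they are brittle, so set each one down gently and do not drop or tip it. Leave the ingot mould between the racks and the melting dish behind them where they are.

Things in the scene. Friction and masses are not known exactly. Their poses are not given: they have to be found in the camera images.
- small_crucible (a point): the smallest crucible: an open, straight-sided round graphite cup, 34 mm across, 46 mm high, upright on the level wire cooling rack (100 x 320 mm, upper face 45 mm above the bench). The point is on its axis, half-way up (23 mm above its foot). The four stand in a row about 80 mm apart, in a different order each time; the rack is on the left or the right, turned up to 0.2 rad.
- slender_crucible (a point): the slender tall crucible: an open, straight-sided round graphite cup, 40 mm across, 68 mm high, upright on the level wire cooling rack (100 x 320 mm, upper face 45 mm above the bench). The point is on its axis, half-way up (34 mm above its foot). The four stand in a row about 80 mm apart, in a different order each time; the rack is on the left or the right, turned up to 0.2 rad.
- squat_crucible (a point): the squat crucible, with a pouring lip: an open, straight-sided round graphite cup, 48 mm across, 50 mm high, upright on the level wire cooling rack (100 x 320 mm, upper face 45 mm above the bench). The point is on its axis, half-way up (25 mm above its foot). The four stand in a row about 80 mm apart, in a different order each time; the rack is on the left or the right, turned up to 0.2 rad.
- large_crucible (a point): the largest crucible, with a pouring lip: an open, straight-sided round graphite cup, 56 mm across, 62 mm high, upright on the level wire cooling rack (100 x 320 mm, upper face 45 mm above the bench). The point is on its axis, half-way up (31 mm above its foot). The four stand in a row about 80 mm apart, in a different order each time; the rack is on the left or the right, turned up to 0.2 rad.
- seat_a (a point): one of four alike fixed buff ceramic tiles, 70 x 70 mm, in a row 80 mm apart in the dark steel storage rack (88 x 328 mm, turned up to 0.2 rad). The point is the middle of the tile's upper face, 45 mm above the bench; y runs along the row, z up. The letter does not tell its place in the row. Only the rack's end cheeks, 42 mm outside the end tiles' middles, stand higher (15 mm).
- seat_b (a point): one of four alike fixed buff ceramic tiles, 70 x 70 mm, in a row 80 mm apart in the dark steel storage rack (88 x 328 mm, turned up to 0.2 rad). The point is the middle of the tile's upper face, 45 mm above the bench; y runs along the row, z up. The letter does not tell its place in the row. Only the rack's end cheeks, 42 mm outside the end tiles' middles, stand higher (15 mm).
- seat_c (a point): one of four alike fixed buff ceramic tiles, 70 x 70 mm, in a row 80 mm apart in the dark steel storage rack (88 x 328 mm, turned up to 0.2 rad). The point is the middle of the tile's upper face, 45 mm above the bench; y runs along the row, z up. The letter does not tell its place in the row. Only the rack's end cheeks, 42 mm outside the end tiles' middles, stand higher (15 mm).
- seat_d (a point): one of four alike fixed buff ceramic tiles, 70 x 70 mm, in a row 80 mm apart in the dark steel storage rack (88 x 328 mm, turned up to 0.2 rad). The point is the middle of the tile's upper face, 45 mm above the bench; y runs along the row, z up. The letter does not tell its place in the row. Only the rack's end cheeks, 42 mm outside the end tiles' middles, stand higher (15 mm).
- ingot_mould: a dark graphite ingot mould, 110 x 34 x 24 mm with a groove along it, lying on the bench between the two racks; origin in the middle of its underside, x along its length. To be left alone.
- melting_dish: a shallow cream fireclay dish, 90 mm across and 32 mm high, standing on the bench behind the racks; origin in the middle of its underside. To be left alone.

How it is judged (in metres and radians):
At the end, for the whole second after the job is handed in: Each crucible stands upright (within 0.1 rad), released and at rest on a tile of its own, its axis within 13 mm of the tile's middle; left to right they are in the order they had on the cooling rack (so each is 0.402 to 0.512 m, the distance between the racks, from where it started) (((horizontal distance between small_crucible and seat_a below 0.013 m and z of small_crucible in the frame of seat_a below 0.027 m) or (horizontal distance between small_crucible and seat_b below 0.013 m and z of small_crucible in the frame of seat_b below 0.027 m) or (horizontal distance between small_crucible and seat_c below 0.013 m and z of small_crucible in the frame of seat_c below 0.027 m) or (horizontal distance between small_crucible and seat_d below 0.013 m and z of small_crucible in the frame of seat_d below 0.027 m)) and distance of small_crucible from where it was at the start of the episode between 0.402 and 0.512 m and angle between each of small_crucible, slender_crucible, squat_crucible, large_crucible's own z axis and vertical below 0.1 rad and linear speed of each of crucible_small, crucible_slender, crucible_squat, crucible_large below 0.02 m/s and contact force between the fingers and crucible_small below 0.05 N and ((horizontal distance between slender_crucible and seat_a below 0.013 m and z of slender_crucible in the frame of seat_a below 0.038 m) or (horizontal distance between slender_crucible and seat_b below 0.013 m and z of slender_crucible in the frame of seat_b below 0.038 m) or (horizontal distance between slender_crucible and seat_c below 0.013 m and z of slender_crucible in the frame of seat_c below 0.038 m) or (horizontal distance between slender_crucible and seat_d below 0.013 m and z of slender_crucible in the frame of seat_d below 0.038 m)) and distance of slender_crucible from where it was at the start of the episode between 0.402 and 0.512 m and contact force between the fingers and crucible_slender below 0.05 N and ((horizontal distance between squat_crucible and seat_a below 0.013 m and z of squat_crucible in the frame of seat_a below 0.029 m) or (horizontal distance between squat_crucible and seat_b below 0.013 m and z of squat_crucible in the frame of seat_b below 0.029 m) or (horizontal distance between squat_crucible and seat_c below 0.013 m and z of squat_crucible in the frame of seat_c below 0.029 m) or (horizontal distance between squat_crucible and seat_d below 0.013 m and z of squat_crucible in the frame of seat_d below 0.029 m)) and distance of squat_crucible from where it was at the start of the episode between 0.402 and 0.512 m and contact force between the fingers and crucible_squat below 0.05 N and ((horizontal distance between large_crucible and seat_a below 0.013 m and z of large_crucible in the frame of seat_a below 0.035 m) or (horizontal distance between large_crucible and seat_b below 0.013 m and z of large_crucible in the frame of seat_b below 0.035 m) or (horizontal distance between large_crucible and seat_c below 0.013 m and z of large_crucible in the frame of seat_c below 0.035 m) or (horizontal distance between large_crucible and seat_d below 0.013 m and z of large_crucible in the frame of seat_d below 0.035 m)) and distance of large_crucible from where it was at the start of the episode between 0.402 and 0.512 m and contact force between the fingers and crucible_large below 0.05 N); the robot touches nothing.
It fails at once if a crucible is tipped over (angle between any of small_crucible, slender_crucible, squat_crucible, large_crucible's own z axis and vertical above 0.6 rad).
It fails at once if a crucible is dropped (it moves faster than 0.5 m/s with no finger on it) ((linear speed of crucible_small above 0.5 m/s and contact force between the fingers and crucible_small below 0.05 N) or (linear speed of crucible_slender above 0.5 m/s and contact force between the fingers and crucible_slender below 0.05 N) or (linear speed of crucible_squat above 0.5 m/s and contact force between the fingers and crucible_squat below 0.05 N) or (linear speed of crucible_large above 0.5 m/s and contact force between the fingers and crucible_large below 0.05 N)).
It fails at once if the ingot mould is moved by more than 15 mm (distance of ingot_mould from where it was at the start of the episode above 0.015 m).
It fails at once if the melting dish is moved by more than 15 mm (distance of melting_dish from where it was at the start of the episode above 0.015 m).
It also fails if it takes over 96 s, if anything falls off the work surface, if the arm or the gripper's body presses on something with over 40 N, if the wrist force passes 120 N, or if a joint passes its speed limit or range.

## Working session

There is one attempt and no reset: what is moved stays moved. The work goes in short steps, Python scripts to look and compute and a shell command to move; the robot and the scene stay as the last step left them, time stands still between calls to the robot, and variables do not carry over. Pictures are saved under pics/ and viewed, and the job is handed in when it is done.

```bash
ls; mkdir -p pics; python3 - <<'E'
from cell import env
import cv2
o=env.get_obs(); print(o)
for n in ("top","side"):
    c=env.read_camera(n); cv2.imwrite(f"pics/{n}0.png",c["pixels"][:,:,::-1]); print(n,c["intrinsics"],c["R"],c["t"])
E
```

```text
pics
{'time_s': 0.0, 'qpos': array([-65.42583295,  18.44152702,  -4.01561516,  83.17629624,
         1.29477702,  78.54032959,  -3.25954915]), 'joint_velocities': array([ 0.07179684,  0.04396698, -0.03085148, -0.00820488, -0.00270799,
        0.00930108,  0.10861397]), 'effort': array([-6.08243022e-05, -4.91285276e+01, -4.03896226e-01, -3.12534428e+01,
       -6.40179100e-02,  4.40077053e-02,  1.73795243e-04]), 'tool_pos': array([0.26178956, 0.59438773, 0.2464213 ]), 'tool_rot': array([-1.79887080e+02,  5.52991205e-03,  1.56236105e+02]), 'force': array([ 0.3901824 , -0.08954104, -0.00883464]), 'wrist_torque': array([ 0.01691759, -0.01745875,  0.0509777 ]), 'grip_width': 0.08714218737697693}
top [[489.30731789   0.         316.76356984]
 [  0.         489.30731789 201.29778805]
 [  0.           0.           1.        ]] [[-0.01002782 -0.99990238 -0.00972972]
 [-0.99041646  0.01127214 -0.13765237]
 [ 0.13774861  0.00825612 -0.99043281]] [-0.00141002  0.59755283  1.30972614]
side [[362.0816733    0.         317.0391222 ]
 [  0.         362.0816733  201.96568724]
 [  0.           0.           1.        ]] [[ 0.95460259 -0.29706242 -0.02208635]
 [-0.20055809 -0.58612375 -0.78500662]
 [ 0.22025063  0.75379896 -0.61909353]] [-0.579019    0.17417323  0.71926502]
```

View pics/top0.png

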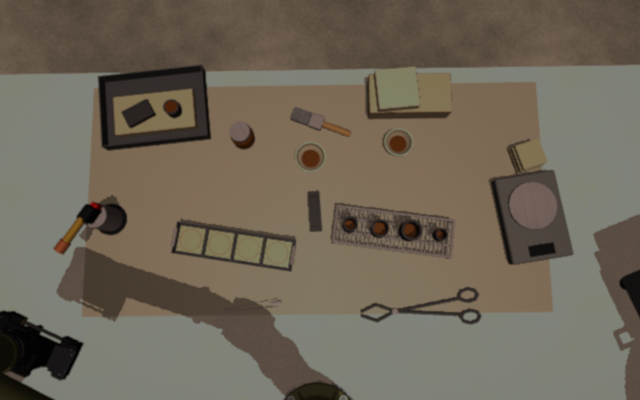

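View pics/side0.png

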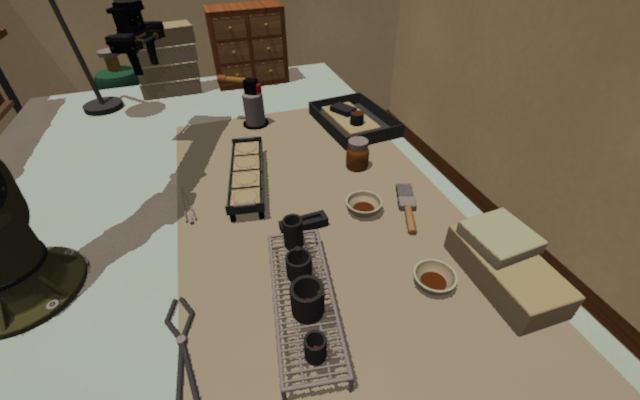

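The side view shows the cooling rack on the robot's right. From left (+y) to right the crucibles are slender, squat, large, small. The tile rack is on the left, in the top view at about (173–296, 222–270). Next I enlarge both.

```bash
python3 - <<'E'
import cv2
im=cv2.imread("pics/top0.png")
for n,(x,y,w,h) in {"cr":(325,195,135,70),"ti":(165,212,140,65)}.items():
    c=cv2.resize(im[y:y+h,x:x+w],None,fx=5.7,fy=5.7,interpolation=cv2.INTER_CUBIC)
    c=cv2.convertScaleAbs(c,alpha=2.2)
    for k in range(0,w,10): cv2.putText(c,str(x+k),(int(k*5.7),8),0,.3,(0,255,0)); cv2.line(c,(int(k*5.7),10),(int(k*5.7),16),(0,255,0))
    for k in range(0,h,10): cv2.putText(c,str(y+k),(0,int(k*5.7)),0,.3,(0,255,0)); cv2.line(c,(20,int(k*5.7)),(26,int(k*5.7)),(0,255,0))
    cv2.imwrite(f"pics/{n}0.png",c)
E
```

```text
(no output)
```

View pics/cr0.png

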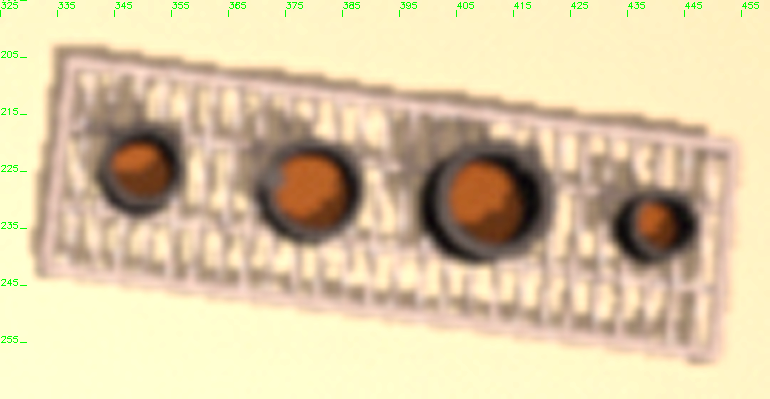

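View pics/ti0.png

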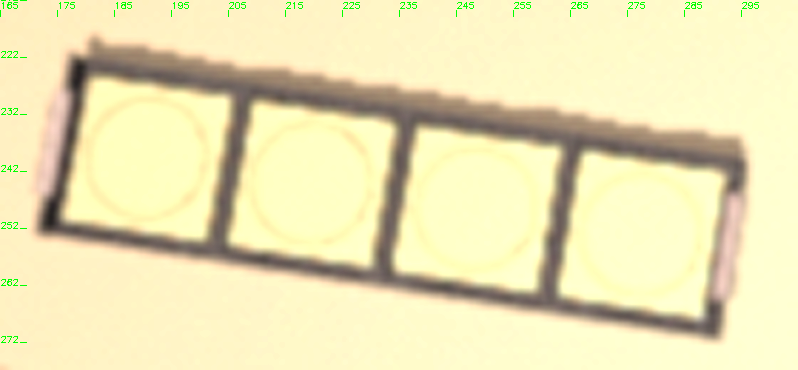

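```bash
cat > h.py <<'E'
import numpy as np,cv2
from scipy.spatial.transform import Rotation as Ro
TOP=dict(K=np.array([[489.30731789,0,316.76356984],[0,489.30731789,201.29778805],[0,0,1]]),
R=np.array([[-0.01002782,-0.99990238,-0.00972972],[-0.99041646,0.01127214,-0.13765237],[0.13774861,0.00825612,-0.99043281]]),t=np.array([-0.00141002,0.59755283,1.30972614]))
def cam(c): return dict(K=c["intrinsics"],R=c["R"],t=c["t"])
def back(uv,z,c=TOP):
    d=c["R"].T@np.linalg.inv(c["K"])@np.array([uv[0],uv[1],1.]); o=-c["R"].T@c["t"]
    return o+d*(z-o[2])/d[2]
def proj(X,c=TOP):
    p=(np.atleast_2d(X)@c["R"].T+c["t"])@c["K"].T; return p[:,:2]/p[:,2:]
def circ(x,y,z,r):
    a=np.linspace(0,2*np.pi,60); return np.c_[x+r*np.cos(a),y+r*np.sin(a),a*0+z]
def crop(cxy,x,y,f): return (x+(cxy[0]+.5)/f-.5, y+(cxy[1]+.5)/f-.5)
E
python3 - <<'E'
from h import *
f=5.7
T=np.array([back(crop(p,165,212,f),.045) for p in [(147.5,159.5),(313,184),(477.5,208.5),(641,235.5)]])
print(T.round(4)); print(np.linalg.norm(np.diff(T,axis=0),axis=1), [np.degrees(np.arctan2(-(d[0]),d[1]*1)) for d in np.diff(T,axis=0)])
H=[.068,.05,.062,.046];Rr=[.02,.024,.028,.017]
P=np.array([back(crop(p,325,195,f),.045+h) for p,h in zip([(140,172),(309,191),(485,202),(655,228)],H)])
print(P.round(4)); print(np.linalg.norm(np.diff(P[:,:2],axis=0),axis=1))
im=cv2.imread("pics/cr0.png")
for p,h,r in zip(P,H,Rr):
    for z,rr,col in((.045+h,r,(0,255,0)),(.045,r,(255,0,0))):
        q=(proj(circ(p[0],p[1],z,rr))-[325,195]+.5)*f-.5
        cv2.polylines(im,[q.astype(int)],True,col,1)
cv2.imwrite("pics/ov.png",im)
E
```

```text
[[0.4954 0.3381 0.045 ]
 [0.4829 0.2585 0.045 ]
 [0.4704 0.1796 0.045 ]
 [0.4567 0.1015 0.045 ]]
[0.080627   0.07986662 0.07930773] [np.float64(171.04666241695156), np.float64(170.99683020543472), np.float64(170.10065933288905)]
[[ 0.5251 -0.0918  0.113 ]
 [ 0.5171 -0.1705  0.095 ]
 [ 0.5102 -0.2491  0.107 ]
 [ 0.4986 -0.3298  0.091 ]]
[0.07911416 0.07891342 0.08150294]
```

View pics/ov.png

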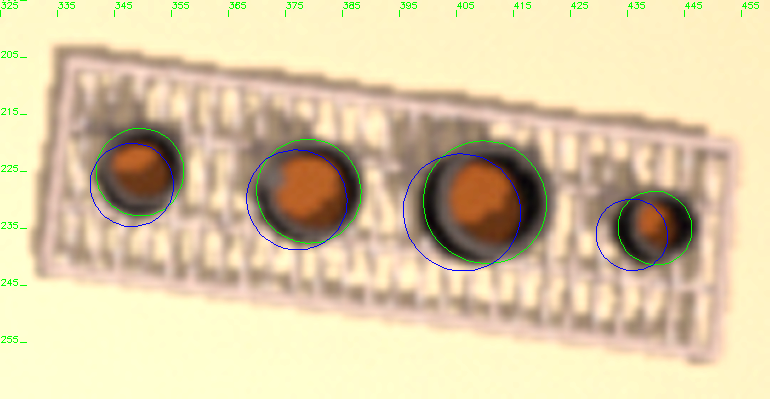

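The overlay is ambiguous: I can't tell which ring is the rim and which the foot. I'll check the prediction against the side view.

```bash
cat >> h.py <<'E'
SIDE=dict(K=np.array([[362.0816733,0,317.0391222],[0,362.0816733,201.96568724],[0,0,1]]),R=np.array([[0.95460259,-0.29706242,-0.02208635],[-0.20055809,-0.58612375,-0.78500662],[0.22025063,0.75379896,-0.61909353]]),t=np.array([-0.579019,0.17417323,0.71926502]))
def ov(im,c,P,H,Rr,x,y,w,h,f,out,gain=1.5):
    m=cv2.convertScaleAbs(cv2.resize(im[y:y+h,x:x+w],None,fx=f,fy=f,interpolation=cv2.INTER_CUBIC),alpha=gain)
    for p,hh,r in zip(P,H,Rr):
        for z,col in((.045+hh,(0,255,0)),(.045,(255,80,0))):
            q=(proj(circ(p[0],p[1],z,r),c)-[x,y]+.5)*f-.5
            cv2.polylines(m,[np.round(q).astype(int)],True,col,1)
    cv2.imwrite(out,m)
E
python3 - <<'E'
from h import *
P=[(.5251,-.0918),(.5171,-.1705),(.5102,-.2491),(.4986,-.3298)]
H=[.068,.05,.062,.046];Rr=[.02,.024,.028,.017]
ov(cv2.imread("pics/side0.png"),SIDE,P,H,Rr,255,200,105,185,3.2,"pics/ovs.png",2)
im=cv2.imread("pics/top0.png")
cv2.imwrite("pics/lg.png",cv2.convertScaleAbs(cv2.resize(im[205:250,365:455],None,fx=8,fy=8,interpolation=cv2.INTER_CUBIC),alpha=4))
E
```

```text
(no output)
```

View pics/ovs.png

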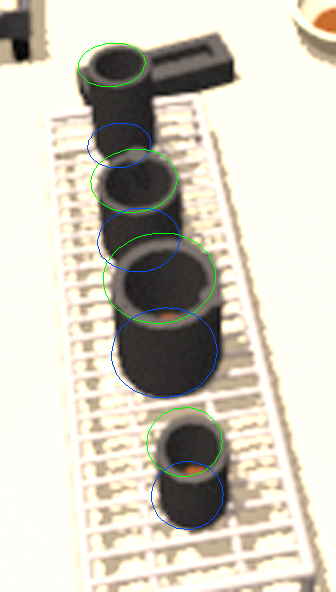

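View pics/lg.png

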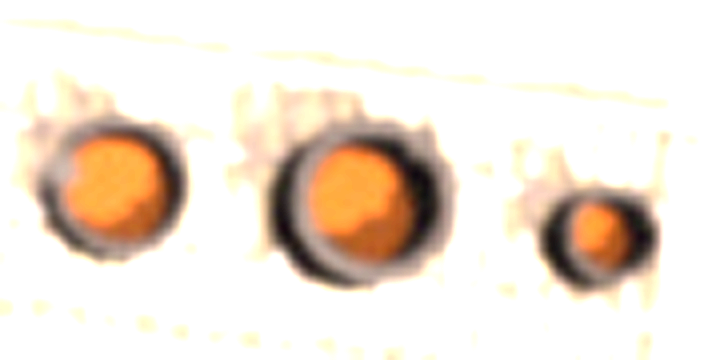

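Now the rim (the grey ring) is clear. In the 8x top crop the large one is centred at about (375,200), the small at (610,237) and the squat at (122,185). I'll combine these with the side-view rim readings.

```bash
python3 - <<'E'
from h import *
from scipy.optimize import least_squares
H=[.068,.05,.062,.046];Rr=[.02,.024,.028,.017]
top=[(350,224.5),(379.8,227.7),(411.4,229.6),(440.8,234.2)]
side=[crop(p,255,200,3.2) for p in [(118.5,66),(139,186),(166.5,284),(192,448.5)]]
P=[]
for a,b,h in zip(top,side,H):
    X=lambda q:np.array([q[0],q[1],.045+h])
    s=least_squares(lambda q:np.r_[proj(X(q))[0]-a,(proj(X(q),SIDE)[0]-b)],[.5,-.2]); P.append(s.x); print(s.x.round(4),s.fun.round(2))
P=np.array(P);d=np.diff(P,axis=0);print(np.linalg.norm(d,axis=1),np.degrees(np.arctan2(d[:,0],d[:,1])))
ov(cv2.imread("pics/side0.png"),SIDE,P,H,Rr,255,200,105,185,3.2,"pics/ovs2.png",2)
ov(cv2.imread("pics/top0.png"),TOP,P,H,Rr,330,205,125,50,6.4,"pics/ovt2.png",3)
E
```

```text
[ 0.5277 -0.0946] [ 0.2  -0.74 -0.56 -0.03]
[ 0.5186 -0.1749] [ 0.67 -0.19 -0.25 -0.55]
[ 0.5122 -0.2546] [ 0.36 -0.35 -0.26 -0.2 ]
[ 0.5007 -0.3342] [ 0.36 -0.4  -0.26 -0.14]
[0.08086361 0.0799486  0.08045864] [-173.5518949  -175.38236514 -171.76948313]
```

View pics/ovs2.png

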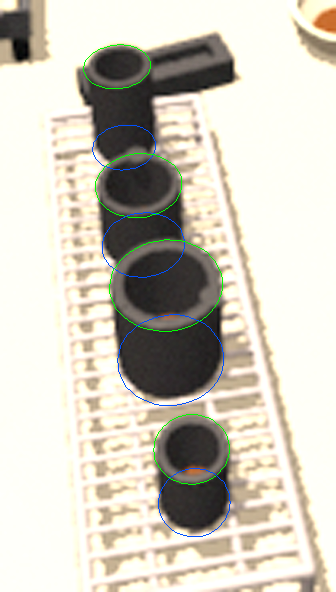

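View pics/ovt2.png

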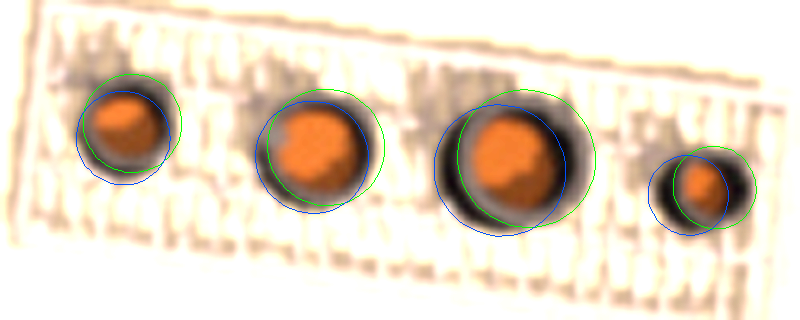

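Both views agree to about 2 mm and the spacings come out at 80 mm. Next I move the wrist camera over the tiles, then over the crucibles, and turn the jaws across the row.

```bash
python3 -m creep '[{"rz":9},{"rz":9},{"rz":9},{"rz":9},{"rz":9},{"rz":9},{"rz":9},{"rz":9},{"tx":-0.035,"ty":0.026},{"tx":-0.035,"ty":0.026},{"tx":-0.035,"ty":0.026},{"tx":-0.035,"ty":0.026},{"tx":-0.035,"ty":0.026},{"tx":-0.035,"ty":0.026},{"tx":-0.035,"ty":0.026},{"tx":-0.035,"ty":0.026},{"tx":-0.035,"ty":0.026},{"tx":-0.035,"ty":0.026}]' 0.087 20
cat > snap.py <<'E'
import sys
from cell import env
from h import *
import pickle
n=sys.argv[1]; c=env.read_camera("wrist"); cv2.imwrite(f"pics/{n}.png",c["pixels"][:,:,::-1])
pickle.dump(cam(c),open(f"pics/{n}.pkl","wb")); o=env.get_obs(); print(o["time_s"],o["tool_pos"].round(4),o["tool_rot"].round(2),o["qpos"].round(1),o["force"].round(2),o["grip_width"]); print("cam at",(-c["R"].T@c["t"]).round(3))
E
python3 snap.py wt
```

```text
0.15 [0.2619 0.5945 0.2467] [-1.7992e+02  1.0000e-02  1.5623e+02] [-65.4  18.4  -4.   83.2   1.3  78.5  -3.3] [-0.19 -0.47  0.21] 0.08693171683795246
cam at [0.188 0.627 0.384]$[0]: bad value
```

View pics/wt.png

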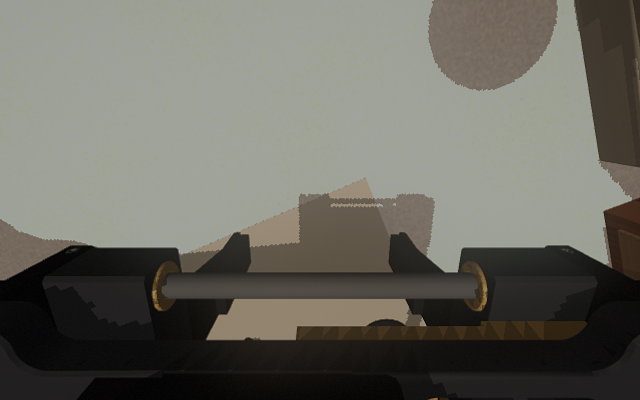

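The call was refused, so a row apparently needs all six keys.

```bash
python3 -m creep '[{"tx":0,"ty":0,"tz":0,"rx":0,"ry":0,"rz":9},{"tx":0,"ty":0,"tz":0,"rx":0,"ry":0,"rz":9},{"tx":0,"ty":0,"tz":0,"rx":0,"ry":0,"rz":9},{"tx":0,"ty":0,"tz":0,"rx":0,"ry":0,"rz":9},{"tx":0,"ty":0,"tz":0,"rx":0,"ry":0,"rz":9},{"tx":0,"ty":0,"tz":0,"rx":0,"ry":0,"rz":9},{"tx":0,"ty":0,"tz":0,"rx":0,"ry":0,"rz":9},{"tx":0,"ty":0,"tz":0,"rx":0,"ry":0,"rz":9},{"tx":-0.035,"ty":0.026,"tz":0,"rx":0,"ry":0,"rz":0},{"tx":-0.035,"ty":0.026,"tz":0,"rx":0,"ry":0,"rz":0},{"tx":-0.035,"ty":0.026,"tz":0,"rx":0,"ry":0,"rz":0},{"tx":-0.035,"ty":0.026,"tz":0,"rx":0,"ry":0,"rz":0},{"tx":-0.035,"ty":0.026,"tz":0,"rx":0,"ry":0,"rz":0},{"tx":-0.035,"ty":0.026,"tz":0,"rx":0,"ry":0,"rz":0},{"tx":-0.035,"ty":0.026,"tz":0,"rx":0,"ry":0,"rz":0},{"tx":-0.035,"ty":0.026,"tz":0,"rx":0,"ry":0,"rz":0},{"tx":-0.035,"ty":0.026,"tz":0,"rx":0,"ry":0,"rz":0},{"tx":-0.035,"ty":0.026,"tz":0,"rx":0,"ry":0,"rz":0}]' 0.087 20
python3 snap.py wt2
```

```text
time_s: 2.4
tool_pos: [0.4859, 0.2192, 0.2474]
tool_rot: [-180.0, -0.0, 84.2]
force: [0.6, 0.6, -1.0]
grip_width: 0.087
2.45 [0.4894 0.2121 0.2477] [179.84   0.2   83.74] [-47.8   3.9  22.5 100.5  -1.3  75.9 -31.3] [ 3.15 -5.69  0.11] 0.08705309770227593
cam at [0.494 0.299 0.385]
```

View pics/wt2.png

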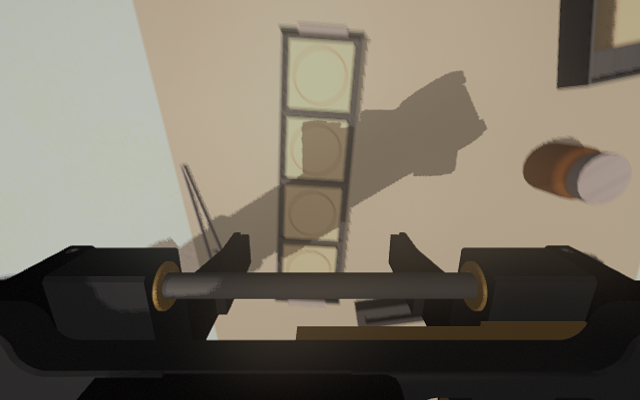

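The wrist view shows four tiles, with circle centres near (320,76), (316,149) and (313,213). The lowest is partly hidden.

```bash
python3 snap.py wt3; python3 - <<'E'
from h import *; import pickle
im=cv2.imread("pics/wt3.png");c=pickle.load(open("pics/wt3.pkl","rb"))
T=np.array([[.4954,.3381],[.4829,.2585],[.4704,.1796],[.4567,.1015]])
f=4;x,y=260,10;m=cv2.convertScaleAbs(cv2.resize(im[y:y+150,x:x+130],None,fx=f,fy=f,interpolation=cv2.INTER_CUBIC),alpha=1.3)
yaw=np.radians(-9.3);Rm=np.array([[np.cos(yaw),-np.sin(yaw)],[np.sin(yaw),np.cos(yaw)]])
for t in T[:3]:
    q=np.array([[1,1],[1,-1],[-1,-1],[-1,1]])*.035@Rm.T+t
    q=(proj(np.c_[q,[.045]*4],c)-[x,y]+.5)*f-.5
    cv2.polylines(m,[np.round(q).astype(int)],True,(0,0,255),1)
    p=(proj([*t,.045],c)-[x,y]+.5)*f-.5; cv2.circle(m,tuple(int(v) for v in p[0]),3,(0,0,255),-1)
cv2.imwrite("pics/wtov.png",m)
E
```

```text
2.5 [0.4882 0.2145 0.2477] [1.799e+02 1.200e-01 8.371e+01] [-47.9   3.9  22.4 100.5  -1.4  75.9 -31.6] [0.19 0.29 0.56] 0.08674379498856034
cam at [0.498 0.292 0.385]
```

View pics/wtov.png

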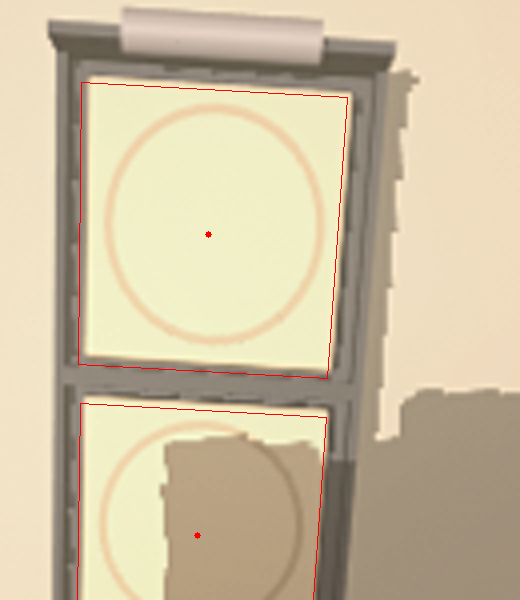

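The tile estimate is off by about 1–2 mm, so I shift it by (+1, +1.5) mm. Now over the crucibles.

```bash
python3 -m creep '[{"tx":-0.045,"ty":0.006,"tz":0,"rx":0,"ry":0,"rz":0},{"tx":-0.045,"ty":0.006,"tz":0,"rx":0,"ry":0,"rz":0},{"tx":-0.045,"ty":0.006,"tz":0,"rx":0,"ry":0,"rz":0},{"tx":-0.045,"ty":0.006,"tz":0,"rx":0,"ry":0,"rz":0},{"tx":-0.045,"ty":0.006,"tz":0,"rx":0,"ry":0,"rz":0},{"tx":-0.045,"ty":0.006,"tz":0,"rx":0,"ry":0,"rz":0},{"tx":-0.045,"ty":0.006,"tz":0,"rx":0,"ry":0,"rz":0},{"tx":-0.045,"ty":0.006,"tz":0,"rx":0,"ry":0,"rz":0},{"tx":-0.045,"ty":0.006,"tz":0,"rx":0,"ry":0,"rz":0},{"tx":-0.045,"ty":0.006,"tz":0,"rx":0,"ry":0,"rz":0},{"tx":-0.045,"ty":0.006,"tz":0,"rx":0,"ry":0,"rz":0},{"tx":-0.045,"ty":0.006,"tz":0,"rx":0,"ry":0,"rz":0},{"tx":0,"ty":0,"tz":0,"rx":0,"ry":0,"rz":0},{"tx":0,"ty":0,"tz":0,"rx":0,"ry":0,"rz":0},{"tx":0,"ty":0,"tz":0,"rx":0,"ry":0,"rz":0}]'
python3 snap.py wc1; python3 - <<'E'
from h import *; import pickle
im=cv2.imread("pics/wc1.png");c=pickle.load(open("pics/wc1.pkl","rb"))
P=[(.5277,-.0946),(.5186,-.1749),(.5122,-.2546),(.5007,-.3342)]
H=[.068,.05,.062,.046];Rr=[.02,.024,.028,.017]
ov(im,c,P,H,Rr,200,0,260,240,3,"pics/wc1o.png",1.6)
ov(im,c,[],H,Rr,200,0,260,240,3,"pics/wc1n.png",2.5)
E
```

```text
time_s: 4.38
tool_pos: [0.5036, -0.322, 0.2474]
tool_rot: [180.0, -0.1, 84.4]
force: [0.2, 0.6, 0.1]
grip_width: 0.0871
4.425 [ 0.5036 -0.3221  0.2475] [ 1.7998e+02 -7.0000e-02  8.4390e+01] [-11.7  15.9  50.5  92.5 -12.6  77.6  34.8] [ 1.22 -0.08  0.66] 0.08731411862670135
cam at [ 0.511 -0.242  0.385]
```

View pics/wc1o.png

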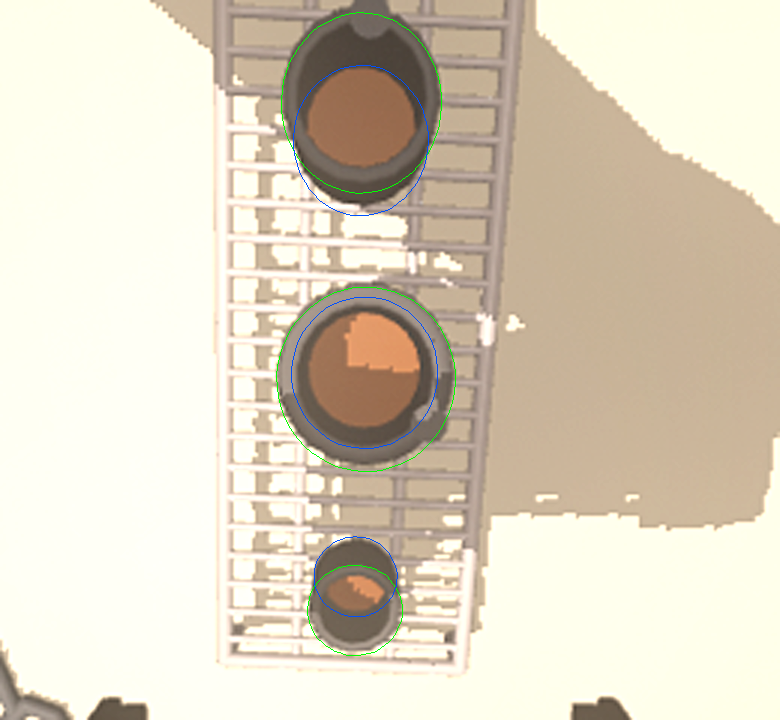

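View pics/wc1n.png

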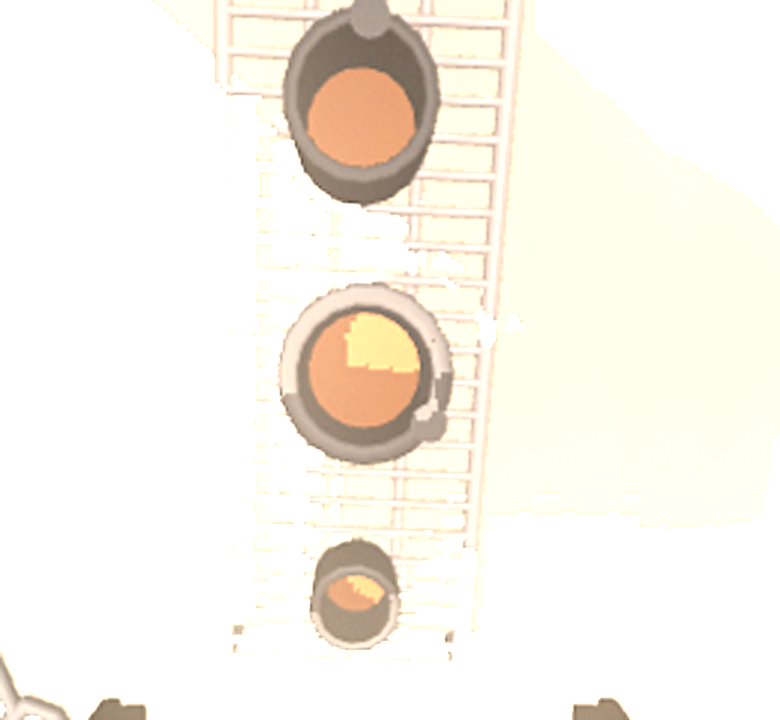

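The wrist view confirms x, and y shifts by +1.5 to +3 mm. The large crucible's lip is at about (430,425) in the crop, clear of the jaw line. Now over the slender one.

```bash
cat > go.py <<'E'
import sys
from cell import env
from h import *
o=env.get_obs(); d=np.array([float(v) for v in sys.argv[1:4]])-o["tool_pos"]
R=Ro.from_euler("xyz",o["tool_rot"],degrees=True); w=R.apply(d,inverse=True)
tgt=Ro.from_euler("xyz",[180,0,float(sys.argv[4]) if len(sys.argv)>4 else 84]); tgt=Ro.from_euler("xyz",[180,0,float(sys.argv[4]) if len(sys.argv)>4 else 84],degrees=True)
print(round(float(o["time_s"]),2),o["tool_pos"].round(4),o["tool_rot"].round(2),"f",o["force"].round(1),"w",round(float(o["grip_width"]),4)); print("tool d",w.round(4),"turn",(R.inv()*tgt).as_rotvec(degrees=True).round(2))
E
python3 -m creep '[{"tx":0.038,"ty":0,"tz":0,"rx":0,"ry":0,"rz":0},{"tx":0.038,"ty":0,"tz":0,"rx":0,"ry":0,"rz":0},{"tx":0.038,"ty":0,"tz":0,"rx":0,"ry":0,"rz":0},{"tx":0.038,"ty":0,"tz":0,"rx":0,"ry":0,"rz":0},{"tx":0.038,"ty":0,"tz":0,"rx":0,"ry":0,"rz":0},{"tx":0.038,"ty":0.001,"tz":0,"rx":0,"ry":0,"rz":0},{"tx":0,"ty":0,"tz":0,"rx":0,"ry":0,"rz":0},{"tx":0,"ty":0,"tz":0,"rx":0,"ry":0,"rz":0}]'
python3 go.py .527 -.092 .087
```

```text
time_s: 5.42
tool_pos: [0.5267, -0.0971, 0.2478]
tool_rot: [180.0, 0.0, 84.3]
force: [-0.2, -0.3, -0.5]
grip_width: 0.0867
5.42 [ 0.5267 -0.0971  0.2478] [179.98   0.    84.29] f [-0.2 -0.3 -0.5] w 0.0867
tool d [ 0.0051 -0.0002  0.1608] turn [0.02 0.   0.29]
```

```bash
python3 -m creep '[{"tx":0.005,"ty":0,"tz":0.02,"rx":0,"ry":0,"rz":0},{"tx":0,"ty":0,"tz":0.022,"rx":0,"ry":0,"rz":0},{"tx":0,"ty":0,"tz":0.022,"rx":0,"ry":0,"rz":0},{"tx":0,"ty":0,"tz":0.022,"rx":0,"ry":0,"rz":0},{"tx":0,"ty":0,"tz":0.022,"rx":0,"ry":0,"rz":0},{"tx":0,"ty":0,"tz":0.02,"rx":0,"ry":0,"rz":0},{"tx":0,"ty":0,"tz":0.018,"rx":0,"ry":0,"rz":0},{"tx":0,"ty":0,"tz":0.014,"rx":0,"ry":0,"rz":0},{"tx":0,"ty":0,"tz":0,"rx":0,"ry":0,"rz":0},{"tx":0,"ty":0,"tz":0,"rx":0,"ry":0,"rz":0}]'
python3 - <<'E'
from cell import env
import cv2
c=env.read_camera("side")["pixels"][:,:,::-1]; cv2.imwrite("pics/s1.png",cv2.resize(c[150:300,220:400],None,fx=4,fy=4,interpolation=cv2.INTER_CUBIC))
E
python3 go.py .527 -.092 .087
```

```text
time_s: 6.68
tool_pos: [0.5278, -0.0925, 0.0881]
tool_rot: [179.9, -0.0, 84.2]
force: [1.2, 0.6, 0.7]
grip_width: 0.0869
6.72 [ 0.5279 -0.0924  0.0883] [ 1.7992e+02 -1.0000e-02  8.4230e+01] f [ 0.  -0.2  0.5] w 0.0873
tool d [ 0.0003 -0.001   0.0013] turn [ 0.08 -0.01  0.23]
```

View pics/s1.png

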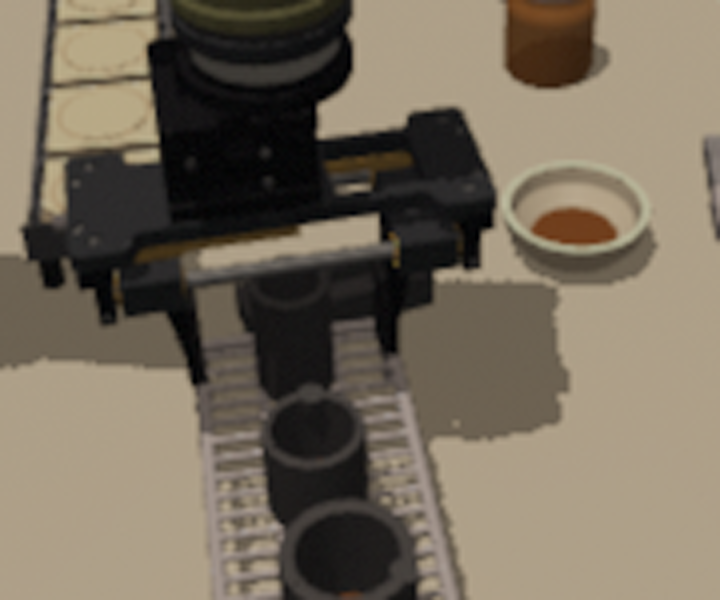

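The slender crucible stands between the fingers at about (290,330). Closing.

```bash
python3 -m creep '[{"tx":0,"ty":0,"tz":0,"rx":0,"ry":0,"rz":0},{"tx":0,"ty":0,"tz":0,"rx":0,"ry":0,"rz":0},{"tx":0,"ty":0,"tz":0,"rx":0,"ry":0,"rz":0},{"tx":0,"ty":0,"tz":0,"rx":0,"ry":0,"rz":0},{"tx":0,"ty":0,"tz":0,"rx":0,"ry":0,"rz":0},{"tx":0,"ty":0,"tz":0,"rx":0,"ry":0,"rz":0}]' 0.02 20
python3 go.py .527 -.092 .167
```

```text
time_s: 7.48
tool_pos: [0.5275, -0.0922, 0.0876]
tool_rot: [180.0, -0.0, 84.2]
force: [1.0, -0.4, -0.4]
grip_width: 0.0398
7.47 [ 0.5275 -0.0922  0.0876] [179.97  -0.    84.24] f [ 1.  -0.4 -0.4] w 0.0398
tool d [ 0.0002 -0.0005 -0.0794] turn [ 0.03 -0.    0.24]
```

```bash
python3 -m creep '[{"tx":0,"ty":0,"tz":-0.006,"rx":0,"ry":0,"rz":0},{"tx":0,"ty":0,"tz":-0.014,"rx":0,"ry":0,"rz":0},{"tx":0,"ty":0,"tz":-0.02,"rx":0,"ry":0,"rz":0},{"tx":0,"ty":0,"tz":-0.014,"rx":0,"ry":0,"rz":0},{"tx":0,"ty":0,"tz":-0.006,"rx":0,"ry":0,"rz":0},{"tx":0,"ty":0,"tz":0,"rx":0,"ry":0,"rz":0}]'
python3 go.py .496 .3393 .147
python3 - <<'E'
from cell import env
import cv2
c=env.read_camera("side")["pixels"][:,:,::-1]; cv2.imwrite("pics/s2.png",cv2.resize(c[150:300,220:400],None,fx=4,fy=4,interpolation=cv2.INTER_CUBIC))
E
```

```text
time_s: 8.22
tool_pos: [0.5275, -0.0922, 0.1479]
tool_rot: [180.0, -0.0, 84.2]
force: [-0.3, 0.9, -1.4]
grip_width: 0.0396
8.22 [ 0.5275 -0.0922  0.1479] [ 1.7996e+02 -2.0000e-02  8.4240e+01] f [-0.3  0.9 -1.4] w 0.0396
tool d [ 0.4261 -0.0746  0.001 ] turn [ 0.04 -0.02  0.24]
```

View pics/s2.png

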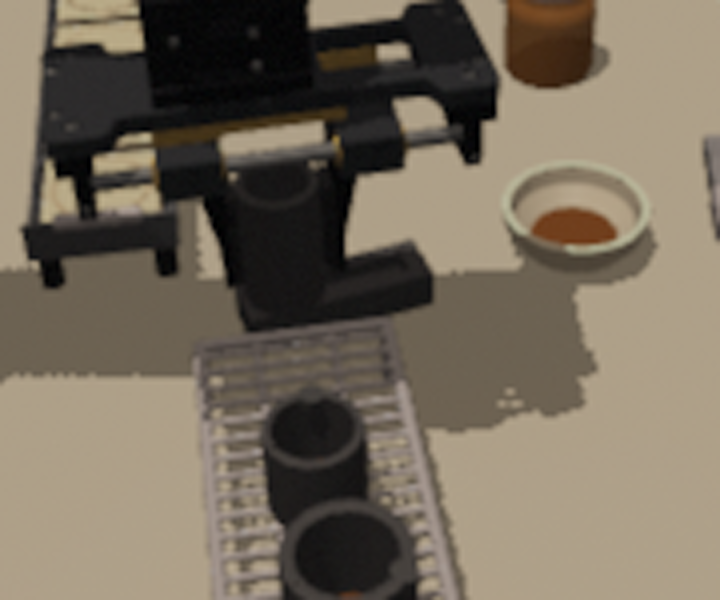

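The crucible is lifted and hangs upright. Moving it to the leftmost tile.

```bash
python3 -m creep '[{"tx":0.018,"ty":-0.003,"tz":0,"rx":0,"ry":0,"rz":0},{"tx":0.03,"ty":-0.005,"tz":0,"rx":0,"ry":0,"rz":0},{"tx":0.04,"ty":-0.007,"tz":0,"rx":0,"ry":0,"rz":0},{"tx":0.04,"ty":-0.007,"tz":0,"rx":0,"ry":0,"rz":0},{"tx":0.04,"ty":-0.007,"tz":0,"rx":0,"ry":0,"rz":0},{"tx":0.04,"ty":-0.007,"tz":0,"rx":0,"ry":0,"rz":0},{"tx":0.04,"ty":-0.007,"tz":0,"rx":0,"ry":0,"rz":0},{"tx":0.04,"ty":-0.007,"tz":0,"rx":0,"ry":0,"rz":0},{"tx":0.04,"ty":-0.007,"tz":0,"rx":0,"ry":0,"rz":0},{"tx":0.04,"ty":-0.007,"tz":0,"rx":0,"ry":0,"rz":0},{"tx":0.03,"ty":-0.006,"tz":0,"rx":0,"ry":0,"rz":0},{"tx":0.018,"ty":-0.003,"tz":0,"rx":0,"ry":0,"rz":0},{"tx":0.01,"ty":-0.0016,"tz":0,"rx":0,"ry":0,"rz":0},{"tx":0,"ty":0,"tz":0,"rx":0,"ry":0,"rz":0},{"tx":0,"ty":0,"tz":0,"rx":0,"ry":0,"rz":0},{"tx":0,"ty":0,"tz":0,"rx":0,"ry":0,"rz":0}]'
python3 go.py .496 .3393 .089
python3 snap.py wp1; python3 - <<'E'
from cell import env
import cv2
c=env.read_camera("top")["pixels"][:,:,::-1]; cv2.imwrite("pics/t2.png",cv2.resize(c[195:285,150:310],None,fx=5,fy=5,interpolation=cv2.INTER_CUBIC))
E
```

```text
time_s: 10.28
tool_pos: [0.4964, 0.3379, 0.1478]
tool_rot: [180.0, 0.0, 84.1]
force: [-0.1, 0.2, -0.5]
grip_width: 0.0397
10.28 [0.4964 0.3379 0.1478] [179.99   0.    84.13] f [-0.1  0.2 -0.5] w 0.0397
tool d [ 0.0013 -0.0005  0.0588] turn [0.01 0.   0.13]
10.325 [0.4962 0.3381 0.1478] [ 1.7999e+02 -1.0000e-02  8.4150e+01] [-59.2  17.2  26.6  98.5  -8.3  66.3 -36.1] [ 0.25 -0.69 -0.9 ] 0.04016810004888488
cam at [0.504 0.418 0.285]
```

View pics/wp1.png

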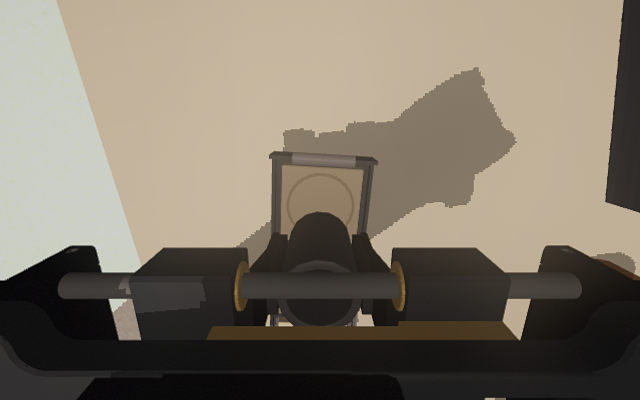

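View pics/t2.png

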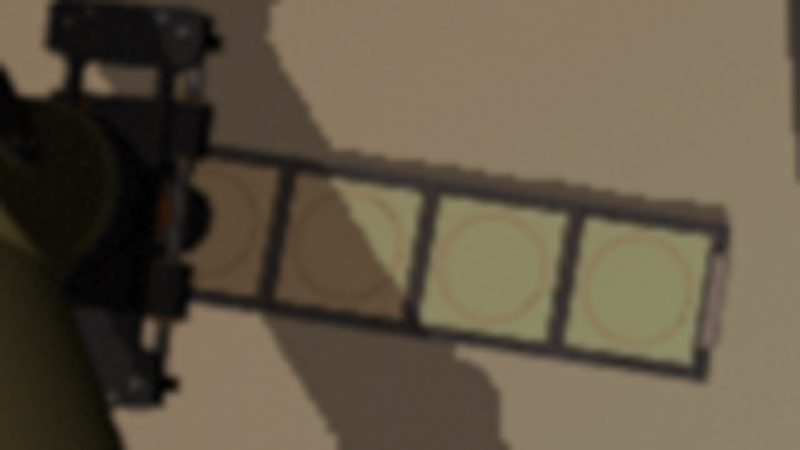

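```bash
python3 - <<'E'
from h import *; import pickle
im=cv2.imread("pics/wp1.png");c=pickle.load(open("pics/wp1.pkl","rb"))
f=5;x,y=255,145;m=cv2.convertScaleAbs(cv2.resize(im[y:y+120,x:x+130],None,fx=f,fy=f,interpolation=cv2.INTER_CUBIC),alpha=1.8)
for a in (circ(.4962,.3381,.105,.02),circ(.4962,.3381,.105+.068,.02),circ(.496,.3393,.045,.0287)):
    q=(proj(a,c)-[x,y]+.5)*f-.5; cv2.polylines(m,[np.round(q).astype(int)],True,(0,0,255),1)
cv2.imwrite("pics/wp1o.png",m)
E
```

```text
(no output)
```

View pics/wp1o.png

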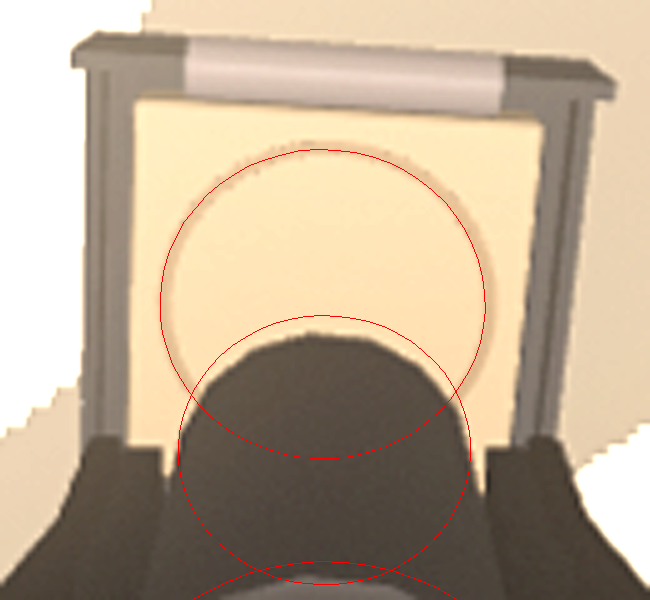

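The foot sits about 2.5 mm behind the TCP in y, and the tile is about 1 mm further in x and y. I correct for both and lower gently.

```bash
python3 -m creep '[{"tx":0.0045,"ty":0.001,"tz":0.008,"rx":0,"ry":0,"rz":0},{"tx":0,"ty":0,"tz":0.015,"rx":0,"ry":0,"rz":0},{"tx":0,"ty":0,"tz":0.014,"rx":0,"ry":0,"rz":0},{"tx":0,"ty":0,"tz":0.01,"rx":0,"ry":0,"rz":0},{"tx":0,"ty":0,"tz":0.006,"rx":0,"ry":0,"rz":0},{"tx":0,"ty":0,"tz":0.003,"rx":0,"ry":0,"rz":0},{"tx":0,"ty":0,"tz":0.0015,"rx":0,"ry":0,"rz":0},{"tx":0,"ty":0,"tz":0.0015,"rx":0,"ry":0,"rz":0},{"tx":0,"ty":0,"tz":0,"rx":0,"ry":0,"rz":0},{"tx":0,"ty":0,"tz":0,"rx":0,"ry":0,"rz":0}]'
python3 go.py .497 .3428 .0876
```

```text
time_s: 11.62
tool_pos: [0.4974, 0.3436, 0.0888]
tool_rot: [180.0, -0.0, 84.2]
force: [-0.4, -0.3, -1.0]
grip_width: 0.0393
11.62 [0.4974 0.3436 0.0888] [ 1.7998e+02 -2.0000e-02  8.4240e+01] f [-0.4 -0.3 -1. ] w 0.0393
tool d [-0.0008 -0.0003  0.0012] turn [ 0.02 -0.02  0.24]
```

```bash
python3 -m creep '[{"tx":0,"ty":0,"tz":0.0005,"rx":0,"ry":0,"rz":0},{"tx":0,"ty":0,"tz":0.0005,"rx":0,"ry":0,"rz":0},{"tx":0,"ty":0,"tz":0,"rx":0,"ry":0,"rz":0}]'
python3 -m creep '[{"tx":0,"ty":0,"tz":0.0005,"rx":0,"ry":0,"rz":0},{"tx":0,"ty":0,"tz":0,"rx":0,"ry":0,"rz":0}]'
```

```text
time_s: 12.0
tool_pos: [0.4973, 0.3435, 0.0876]
tool_rot: [180.0, -0.0, 84.2]
force: [-0.6, -0.3, -1.1]
grip_width: 0.0398
time_s: 12.25
tool_pos: [0.4974, 0.3435, 0.0876]
tool_rot: [180.0, -0.0, 84.2]
force: [-1.6, -0.6, 4.3]
grip_width: 0.0395
```

Contact, with 4 N upward. Release and rise.

```bash
python3 -m creep '[{"tx":0,"ty":0,"tz":0,"rx":0,"ry":0,"rz":0},{"tx":0,"ty":0,"tz":0,"rx":0,"ry":0,"rz":0},{"tx":0,"ty":0,"tz":0,"rx":0,"ry":0,"rz":0},{"tx":0,"ty":0,"tz":0,"rx":0,"ry":0,"rz":0},{"tx":0,"ty":0,"tz":-0.015,"rx":0,"ry":0,"rz":0},{"tx":0,"ty":0,"tz":-0.025,"rx":0,"ry":0,"rz":0},{"tx":0,"ty":0,"tz":-0.03,"rx":0,"ry":0,"rz":0},{"tx":0,"ty":0,"tz":-0.03,"rx":0,"ry":0,"rz":0},{"tx":-0.02,"ty":0,"tz":0,"rx":0,"ry":0,"rz":0},{"tx":-0.04,"ty":0,"tz":0,"rx":0,"ry":0,"rz":0},{"tx":-0.04,"ty":0,"tz":0,"rx":0,"ry":0,"rz":0},{"tx":-0.02,"ty":0,"tz":0,"rx":0,"ry":0,"rz":0},{"tx":0,"ty":0,"tz":0,"rx":0,"ry":0,"rz":0},{"tx":0,"ty":0,"tz":0,"rx":0,"ry":0,"rz":0}]' 0.087
python3 snap.py wp1b; python3 go.py .5186 -.172 .19
python3 - <<'E'
from h import *; import pickle
im=cv2.imread("pics/wp1b.png");c=pickle.load(open("pics/wp1b.pkl","rb"))
f=4;x,y=240,60;m=cv2.convertScaleAbs(cv2.resize(im[y:y+150,x:x+150],None,fx=f,fy=f,interpolation=cv2.INTER_CUBIC),alpha=1.8)
for a in (circ(.497,.3403,.045,.02),circ(.497,.3403,.045+.068,.02),circ(.497,.3403,.045,.0287)):
    q=(proj(a,c)-[x,y]+.5)*f-.5; cv2.polylines(m,[np.round(q).astype(int)],True,(0,0,255),1)
cv2.imwrite("pics/wp1bo.png",m)
E
```

```text
time_s: 14.0
tool_pos: [0.4851, 0.2258, 0.1871]
tool_rot: [180.0, -0.1, 84.3]
force: [-0.2, -0.5, -0.4]
grip_width: 0.0871
14.05 [0.4851 0.2259 0.187 ] [ 1.7999e+02 -3.0000e-02  8.4370e+01] [-55.8   6.8  30.2 105.1  -3.7  69.  -30.1] [ 0.58 -0.42  0.25] 0.08673747990231467
cam at [0.493 0.306 0.325]
14.05 [0.4851 0.2259 0.187 ] [ 1.7999e+02 -3.0000e-02  8.4370e+01] f [ 0.6 -0.4  0.3] w 0.0867
tool d [-0.3927  0.0724 -0.0032] turn [ 0.01 -0.03  0.37]
```

View pics/wp1bo.png

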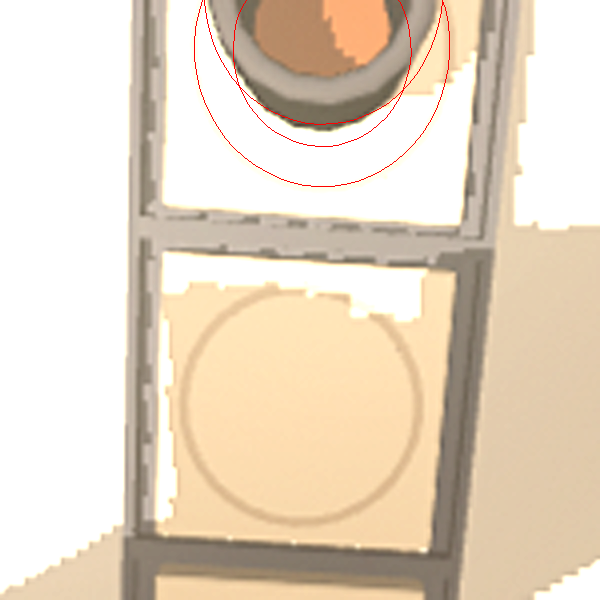

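The slender crucible stands upright on its tile, about 3 mm to the +y side of the middle, which is within tolerance. The short foot edge was probably a rounded foot, not a grasp offset. Next is the squat one.

```bash
python3 -m creep '[{"tx":-0.02,"ty":0.004,"tz":0,"rx":0,"ry":0,"rz":0},{"tx":-0.04,"ty":0.0075,"tz":0,"rx":0,"ry":0,"rz":0},{"tx":-0.05,"ty":0.009,"tz":0,"rx":0,"ry":0,"rz":0},{"tx":-0.05,"ty":0.009,"tz":0,"rx":0,"ry":0,"rz":0},{"tx":-0.05,"ty":0.009,"tz":0,"rx":0,"ry":0,"rz":0},{"tx":-0.05,"ty":0.009,"tz":0,"rx":0,"ry":0,"rz":0},{"tx":-0.05,"ty":0.009,"tz":0,"rx":0,"ry":0,"rz":0},{"tx":-0.04,"ty":0.0075,"tz":0,"rx":0,"ry":0,"rz":0},{"tx":-0.03,"ty":0.006,"tz":0,"rx":0,"ry":0,"rz":0},{"tx":-0.01,"ty":0.002,"tz":0,"rx":0,"ry":0,"rz":0},{"tx":0,"ty":0,"tz":0,"rx":0,"ry":0,"rz":0},{"tx":0,"ty":0,"tz":0,"rx":0,"ry":0,"rz":0},{"tx":0,"ty":0,"tz":0,"rx":0,"ry":0,"rz":0}]'
python3 go.py .5186 -.172 .078
```

```text
time_s: 15.68
tool_pos: [0.5179, -0.1697, 0.187]
tool_rot: [-180.0, -0.0, 84.4]
force: [1.3, 1.1, -0.8]
grip_width: 0.0871
15.68 [ 0.5179 -0.1697  0.187 ] [-1.7999e+02 -4.0000e-02  8.4370e+01] f [ 1.3  1.1 -0.8] w 0.0871
tool d [-0.0023  0.0009  0.109 ] turn [-0.01 -0.04  0.37]
```

```bash
python3 -m creep '[{"tx":-0.002,"ty":0.001,"tz":0.015,"rx":0,"ry":0,"rz":0},{"tx":0,"ty":0,"tz":0.024,"rx":0,"ry":0,"rz":0},{"tx":0,"ty":0,"tz":0.024,"rx":0,"ry":0,"rz":0},{"tx":0,"ty":0,"tz":0.022,"rx":0,"ry":0,"rz":0},{"tx":0,"ty":0,"tz":0.014,"rx":0,"ry":0,"rz":0},{"tx":0,"ty":0,"tz":0.009,"rx":0,"ry":0,"rz":0},{"tx":0,"ty":0,"tz":0,"rx":0,"ry":0,"rz":0},{"tx":0,"ty":0,"tz":0,"rx":0,"ry":0,"rz":0}]'
python3 -m creep '[{"tx":0,"ty":0,"tz":0,"rx":0,"ry":0,"rz":0},{"tx":0,"ty":0,"tz":0,"rx":0,"ry":0,"rz":0},{"tx":0,"ty":0,"tz":0,"rx":0,"ry":0,"rz":0},{"tx":0,"ty":0,"tz":0,"rx":0,"ry":0,"rz":0},{"tx":0,"ty":0,"tz":0,"rx":0,"ry":0,"rz":0}]' 0.03 20
python3 go.py .4846 .2613 .147
```

```text
time_s: 16.68
tool_pos: [0.5191, -0.1734, 0.0797]
tool_rot: [179.9, -0.0, 84.2]
force: [-0.7, -0.4, 0.1]
grip_width: 0.087
time_s: 17.3
tool_pos: [0.5186, -0.1733, 0.0791]
tool_rot: [180.0, -0.0, 84.2]
force: [0.6, -0.5, -0.3]
grip_width: 0.0479
17.3 [ 0.5186 -0.1733  0.0791] [179.99  -0.    84.24] f [ 0.6 -0.5 -0.3] w 0.0479
tool d [ 0.4289 -0.0774 -0.0679] turn [ 0.01 -0.    0.24]
```

```bash
python3 -m creep '[{"tx":0,"ty":0,"tz":-0.006,"rx":0,"ry":0,"rz":0},{"tx":0,"ty":0,"tz":-0.014,"rx":0,"ry":0,"rz":0},{"tx":0,"ty":0,"tz":-0.02,"rx":0,"ry":0,"rz":0},{"tx":0,"ty":0,"tz":-0.014,"rx":0,"ry":0,"rz":0},{"tx":0.018,"ty":-0.003,"tz":-0.006,"rx":0,"ry":0,"rz":0},{"tx":0.03,"ty":-0.005,"tz":0,"rx":0,"ry":0,"rz":0},{"tx":0.04,"ty":-0.0075,"tz":0,"rx":0,"ry":0,"rz":0},{"tx":0.04,"ty":-0.0075,"tz":0,"rx":0,"ry":0,"rz":0},{"tx":0.04,"ty":-0.0075,"tz":0,"rx":0,"ry":0,"rz":0},{"tx":0.04,"ty":-0.0075,"tz":0,"rx":0,"ry":0,"rz":0},{"tx":0.04,"ty":-0.0075,"tz":0,"rx":0,"ry":0,"rz":0},{"tx":0.04,"ty":-0.0075,"tz":0,"rx":0,"ry":0,"rz":0},{"tx":0.04,"ty":-0.0075,"tz":0,"rx":0,"ry":0,"rz":0},{"tx":0.04,"ty":-0.0075,"tz":0,"rx":0,"ry":0,"rz":0},{"tx":0.03,"ty":-0.005,"tz":0,"rx":0,"ry":0,"rz":0},{"tx":0.02,"ty":-0.003,"tz":0,"rx":0,"ry":0,"rz":0},{"tx":0.01,"ty":-0.0015,"tz":0,"rx":0,"ry":0,"rz":0},{"tx":0,"ty":0,"tz":0,"rx":0,"ry":0,"rz":0},{"tx":0,"ty":0,"tz":0,"rx":0,"ry":0,"rz":0},{"tx":0,"ty":0,"tz":0,"rx":0,"ry":0,"rz":0}]'
python3 go.py .4846 .260 .0791
python3 snap.py wp2; python3 - <<'E'
from h import *; import pickle
im=cv2.imread("pics/wp2.png");c=pickle.load(open("pics/wp2.pkl","rb"))
f=3;x,y=220,80;m=cv2.convertScaleAbs(cv2.resize(im[y:y+190,x:x+200],None,fx=f,fy=f,interpolation=cv2.INTER_CUBIC),alpha=1.8)
for a in (circ(.4846,.2613,.105,.024),circ(.4846,.2613,.045,.0287),circ(.497,.3403,.045,.0287),circ(.497,.3403,.045,.02),circ(.497,.3403,.113,.02)):
    q=(proj(a,c)-[x,y]+.5)*f-.5; cv2.polylines(m,[np.round(q).astype(int)],True,(0,0,255),1)
cv2.imwrite("pics/wp2o.png",m)
E
```

```text
time_s: 19.8
tool_pos: [0.4847, 0.2592, 0.1391]
tool_rot: [180.0, 0.0, 84.1]
force: [-0.1, 0.9, -2.0]
grip_width: 0.048
19.8 [0.4847 0.2592 0.1391] [1.800e+02 1.000e-02 8.413e+01] f [-0.1  0.9 -2. ] w 0.048
tool d [ 0.0008 -0.0002  0.06  ] turn [0.   0.01 0.13]
19.85 [0.4847 0.2594 0.1391] [180.     0.    84.15] [-60.   11.8  32.6 106.3  -7.1  63.9 -30.7] [ 0.11  0.49 -0.76] 0.04804977631502538
cam at [0.493 0.339 0.277]
```

View pics/wp2o.png

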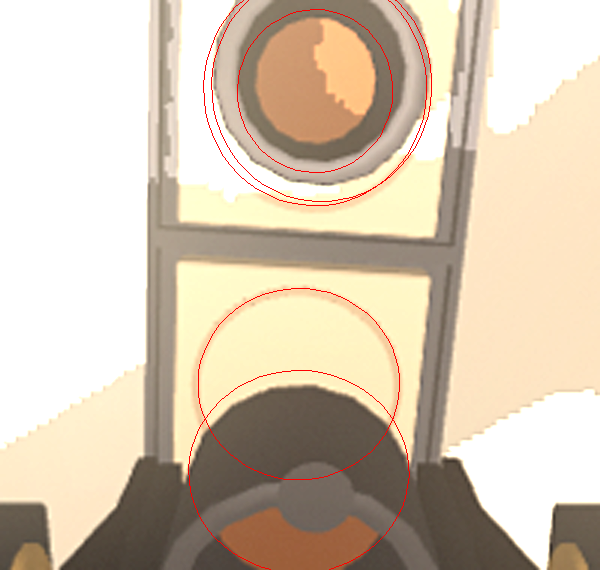

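Tile rings match the prediction, and the held squat crucible sits square over tile 2. Lowering.

```bash
python3 -m creep '[{"tx":0.0015,"ty":0,"tz":0.008,"rx":0,"ry":0,"rz":0},{"tx":0,"ty":0,"tz":0.015,"rx":0,"ry":0,"rz":0},{"tx":0,"ty":0,"tz":0.014,"rx":0,"ry":0,"rz":0},{"tx":0,"ty":0,"tz":0.01,"rx":0,"ry":0,"rz":0},{"tx":0,"ty":0,"tz":0.006,"rx":0,"ry":0,"rz":0},{"tx":0,"ty":0,"tz":0.003,"rx":0,"ry":0,"rz":0},{"tx":0,"ty":0,"tz":0.002,"rx":0,"ry":0,"rz":0},{"tx":0,"ty":0,"tz":0.001,"rx":0,"ry":0,"rz":0},{"tx":0,"ty":0,"tz":0.0005,"rx":0,"ry":0,"rz":0},{"tx":0,"ty":0,"tz":0.0003,"rx":0,"ry":0,"rz":0},{"tx":0,"ty":0,"tz":0,"rx":0,"ry":0,"rz":0},{"tx":0,"ty":0,"tz":0,"rx":0,"ry":0,"rz":0}]'
```

```text
time_s: 21.35
tool_pos: [0.4846, 0.2619, 0.0793]
tool_rot: [180.0, -0.0, 84.2]
force: [0.3, 0.1, -1.0]
grip_width: 0.0483
```

```bash
python3 -m creep '[{"tx":0,"ty":0,"tz":0.0005,"rx":0,"ry":0,"rz":0},{"tx":0,"ty":0,"tz":0,"rx":0,"ry":0,"rz":0}]'
```

```text
time_s: 21.6
tool_pos: [0.4846, 0.2619, 0.0791]
tool_rot: [180.0, -0.0, 84.2]
force: [-0.8, -0.7, 1.4]
grip_width: 0.0484
```

```bash
python3 -m creep '[{"tx":0,"ty":0,"tz":0,"rx":0,"ry":0,"rz":0},{"tx":0,"ty":0,"tz":0,"rx":0,"ry":0,"rz":0},{"tx":0,"ty":0,"tz":0,"rx":0,"ry":0,"rz":0},{"tx":0,"ty":0,"tz":-0.015,"rx":0,"ry":0,"rz":0},{"tx":0,"ty":0,"tz":-0.025,"rx":0,"ry":0,"rz":0},{"tx":0,"ty":0,"tz":-0.03,"rx":0,"ry":0,"rz":0},{"tx":0,"ty":0,"tz":-0.03,"rx":0,"ry":0,"rz":0},{"tx":-0.02,"ty":0.003,"tz":-0.01,"rx":0,"ry":0,"rz":0},{"tx":-0.04,"ty":0.006,"tz":0,"rx":0,"ry":0,"rz":0},{"tx":-0.05,"ty":0.008,"tz":0,"rx":0,"ry":0,"rz":0}]' 0.087
python3 snap.py wp2b
python3 -m creep '[{"tx":-0.055,"ty":0.0085,"tz":0,"rx":0,"ry":0,"rz":0},{"tx":-0.055,"ty":0.0085,"tz":0,"rx":0,"ry":0,"rz":0},{"tx":-0.055,"ty":0.0085,"tz":0,"rx":0,"ry":0,"rz":0},{"tx":-0.055,"ty":0.0085,"tz":0,"rx":0,"ry":0,"rz":0},{"tx":-0.055,"ty":0.0085,"tz":0,"rx":0,"ry":0,"rz":0},{"tx":-0.05,"ty":0.008,"tz":0,"rx":0,"ry":0,"rz":0},{"tx":-0.04,"ty":0.0065,"tz":0,"rx":0,"ry":0,"rz":0},{"tx":-0.025,"ty":0.004,"tz":0,"rx":0,"ry":0,"rz":0},{"tx":-0.01,"ty":0.002,"tz":0,"rx":0,"ry":0,"rz":0},{"tx":0,"ty":0,"tz":0,"rx":0,"ry":0,"rz":0},{"tx":0,"ty":0,"tz":0,"rx":0,"ry":0,"rz":0},{"tx":0,"ty":0,"tz":0,"rx":0,"ry":0,"rz":0}]'
python3 go.py .5122 -.253 .084
python3 - <<'E'
from h import *; import pickle
im=cv2.imread("pics/wp2b.png");c=pickle.load(open("pics/wp2b.pkl","rb"))
f=3;x,y=220,0;m=cv2.convertScaleAbs(cv2.resize(im[y:y+190,x:x+200],None,fx=f,fy=f,interpolation=cv2.INTER_CUBIC),alpha=1.8)
for a in (circ(.4846,.2613,.045,.024),circ(.4846,.2613,.095,.024),circ(.4846,.2613,.045,.0287)):
    q=(proj(a,c)-[x,y]+.5)*f-.5; cv2.polylines(m,[np.round(q).astype(int)],True,(0,0,255),1)
cv2.imwrite("pics/wp2bo.png",m)
E
```

```text
time_s: 22.85
tool_pos: [0.49, 0.1486, 0.1885]
tool_rot: [-180.0, 0.0, 84.3]
force: [1.1, -0.8, -0.3]
grip_width: 0.0868
22.9 [0.4907 0.1393 0.1885] [-179.97    0.25   83.71] [-55.2   3.5  37.8 108.4  -2.1  69.  -23. ] [ 0.06 -7.33  0.32] 0.08682247385362511
cam at [0.498 0.229 0.326]
time_s: 24.4
tool_pos: [0.5132, -0.2522, 0.1887]
tool_rot: [180.0, -0.1, 84.4]
force: [-0.4, -0.4, 0.6]
grip_width: 0.0868
24.4 [ 0.5132 -0.2522  0.1887] [ 1.800e+02 -5.000e-02  8.435e+01] f [-0.4 -0.4  0.6] w 0.0868
tool d [-0.001  -0.001   0.1047] turn [ 0.   -0.05  0.35]
```

View pics/wp2bo.png

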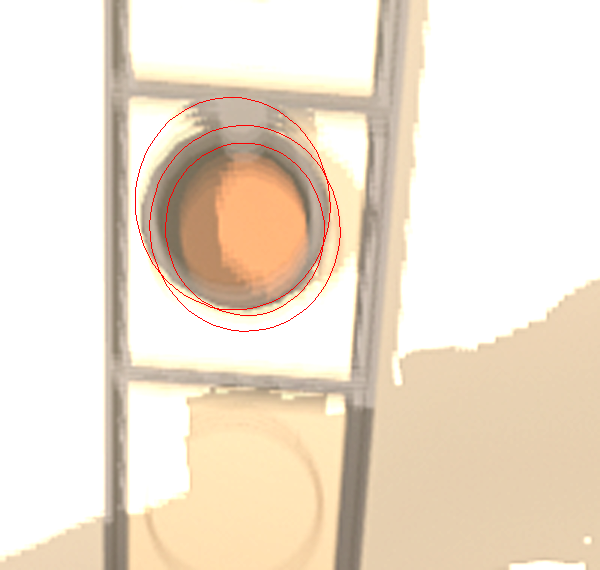

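The squat crucible stands well inside tile 2 (the frame is blurred by motion). Now descend on the large one.

```bash
python3 -m creep '[{"tx":-0.001,"ty":-0.001,"tz":0.015,"rx":0,"ry":0,"rz":0},{"tx":0,"ty":0,"tz":0.024,"rx":0,"ry":0,"rz":0},{"tx":0,"ty":0,"tz":0.022,"rx":0,"ry":0,"rz":0},{"tx":0,"ty":0,"tz":0.02,"rx":0,"ry":0,"rz":0},{"tx":0,"ty":0,"tz":0.014,"rx":0,"ry":0,"rz":0},{"tx":0,"ty":0,"tz":0.009,"rx":0,"ry":0,"rz":0},{"tx":0,"ty":0,"tz":0,"rx":0,"ry":0,"rz":0},{"tx":0,"ty":0,"tz":0,"rx":0,"ry":0,"rz":0}]'
python3 -m creep '[{"tx":0,"ty":0,"tz":0,"rx":0,"ry":0,"rz":0},{"tx":0,"ty":0,"tz":0,"rx":0,"ry":0,"rz":0},{"tx":0,"ty":0,"tz":0,"rx":0,"ry":0,"rz":0},{"tx":0,"ty":0,"tz":0,"rx":0,"ry":0,"rz":0},{"tx":0,"ty":0,"tz":0,"rx":0,"ry":0,"rz":0}]' 0.035 25
python3 go.py .472 .182 .145
```

```text
time_s: 25.4
tool_pos: [0.5123, -0.2548, 0.0854]
tool_rot: [179.9, 0.0, 84.2]
force: [0.2, -0.1, 0.6]
grip_width: 0.0872
time_s: 26.02
tool_pos: [0.5119, -0.2545, 0.0848]
tool_rot: [180.0, -0.0, 84.2]
force: [-0.4, 0.6, 0.4]
grip_width: 0.0543
26.02 [ 0.5119 -0.2545  0.0848] [179.99  -0.    84.24] f [-0.4  0.6  0.4] w 0.0543
tool d [ 0.4303 -0.0835 -0.0602] turn [ 0.01 -0.    0.24]
```

The width reads 54.3 mm where 56 was expected. I'll check before lifting.

```bash
python3 -m creep '[{"tx":0,"ty":0,"tz":0,"rx":0,"ry":0,"rz":0},{"tx":0,"ty":0,"tz":0,"rx":0,"ry":0,"rz":0}]'
python3 snap.py wl;python3 - <<'E'
from cell import env
import cv2
c=env.read_camera("side")["pixels"][:,:,::-1]; cv2.imwrite("pics/s3.png",cv2.convertScaleAbs(cv2.resize(c[200:380,220:400],None,fx=3.3,fy=3.3,interpolation=cv2.INTER_CUBIC),alpha=2))
im=cv2.imread("pics/wl.png"); cv2.imwrite("pics/wlo.png",cv2.convertScaleAbs(cv2.resize(im[180:380,200:440],None,fx=3,fy=3,interpolation=cv2.INTER_CUBIC),alpha=2))
print(env.get_obs()["grip_width"])
E
```

```text
time_s: 26.28
tool_pos: [0.5119, -0.2545, 0.0848]
tool_rot: [180.0, -0.0, 84.2]
force: [-0.2, -0.0, 0.8]
grip_width: 0.0545
26.325 [ 0.5119 -0.2545  0.0848] [179.99  -0.    84.23] [-19.2  23.3  51.8 106.4 -21.   60.3  35.1] [ 0.62 -0.34  0.3 ] 0.05425391452911546
cam at [ 0.52  -0.175  0.223]
0.05444166402032579
```

View pics/s3.png

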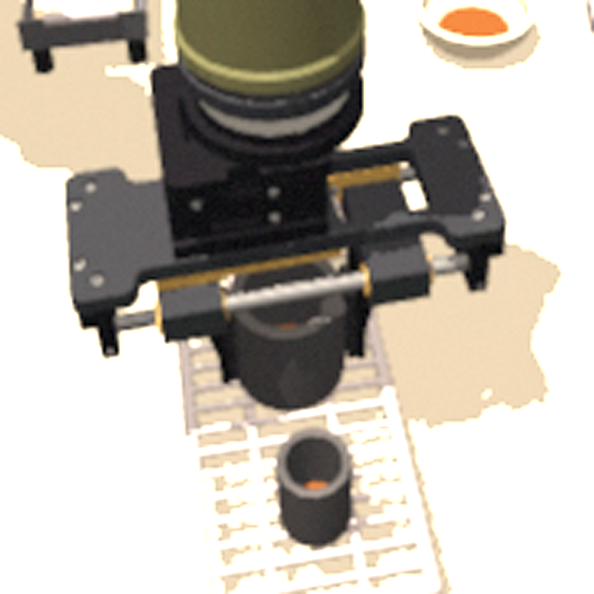

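View pics/wlo.png

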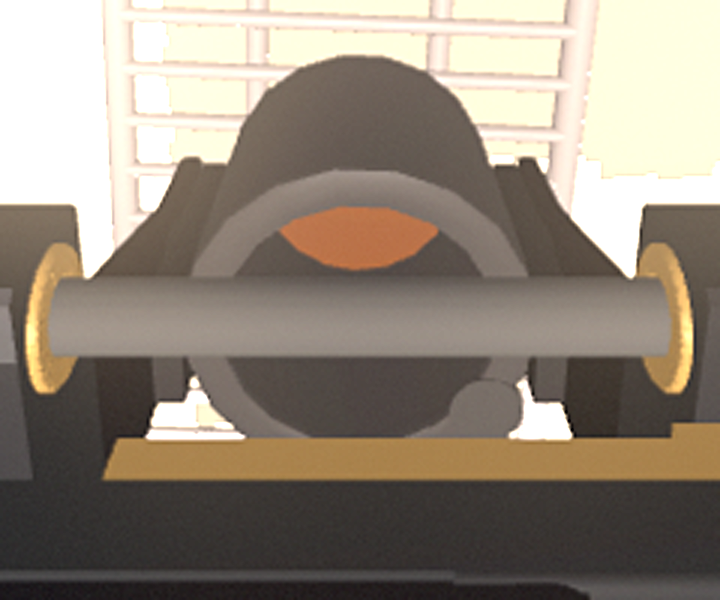

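The large crucible is held evenly and the body is faceted, which would explain the smaller width. Lift and carry it to tile 3.

```bash
python3 -m creep '[{"tx":0,"ty":0,"tz":-0.006,"rx":0,"ry":0,"rz":0},{"tx":0,"ty":0,"tz":-0.014,"rx":0,"ry":0,"rz":0},{"tx":0,"ty":0,"tz":-0.02,"rx":0,"ry":0,"rz":0},{"tx":0,"ty":0,"tz":-0.014,"rx":0,"ry":0,"rz":0},{"tx":0.018,"ty":-0.0035,"tz":-0.006,"rx":0,"ry":0,"rz":0},{"tx":0.03,"ty":-0.006,"tz":0,"rx":0,"ry":0,"rz":0},{"tx":0.04,"ty":-0.0078,"tz":0,"rx":0,"ry":0,"rz":0},{"tx":0.04,"ty":-0.0078,"tz":0,"rx":0,"ry":0,"rz":0},{"tx":0.04,"ty":-0.0078,"tz":0,"rx":0,"ry":0,"rz":0},{"tx":0.04,"ty":-0.0078,"tz":0,"rx":0,"ry":0,"rz":0},{"tx":0.04,"ty":-0.0078,"tz":0,"rx":0,"ry":0,"rz":0},{"tx":0.04,"ty":-0.0078,"tz":0,"rx":0,"ry":0,"rz":0},{"tx":0.04,"ty":-0.0078,"tz":0,"rx":0,"ry":0,"rz":0},{"tx":0.04,"ty":-0.0078,"tz":0,"rx":0,"ry":0,"rz":0},{"tx":0.03,"ty":-0.006,"tz":0,"rx":0,"ry":0,"rz":0},{"tx":0.02,"ty":-0.0035,"tz":0,"rx":0,"ry":0,"rz":0},{"tx":0.01,"ty":-0.002,"tz":0,"rx":0,"ry":0,"rz":0},{"tx":0,"ty":0,"tz":0,"rx":0,"ry":0,"rz":0},{"tx":0,"ty":0,"tz":0,"rx":0,"ry":0,"rz":0},{"tx":0,"ty":0,"tz":0,"rx":0,"ry":0,"rz":0}]'
python3 go.py .472 .1805 .0848
python3 snap.py wp3; python3 - <<'E'
from h import *; import pickle
im=cv2.imread("pics/wp3.png");c=pickle.load(open("pics/wp3.pkl","rb"))
f=3;x,y=220,80;m=cv2.convertScaleAbs(cv2.resize(im[y:y+190,x:x+200],None,fx=f,fy=f,interpolation=cv2.INTER_CUBIC),alpha=1.8)
for a in (circ(.472,.182,.105,.028),circ(.472,.182,.045,.0287),circ(.4846,.2613,.045,.0287),circ(.4846,.2613,.045,.024),circ(.4846,.2613,.095,.024)):
    q=(proj(a,c)-[x,y]+.5)*f-.5; cv2.polylines(m,[np.round(q).astype(int)],True,(0,0,255),1)
cv2.imwrite("pics/wp3o.png",m)
E
```

```text
time_s: 28.88
tool_pos: [0.4721, 0.1785, 0.1448]
tool_rot: [180.0, 0.0, 84.1]
force: [-0.5, 0.1, -2.7]
grip_width: 0.0542
28.88 [0.4721 0.1785 0.1448] [1.800e+02 1.000e-02 8.413e+01] f [-0.5  0.1 -2.7] w 0.0542
tool d [ 0.0019 -0.0003  0.06  ] turn [0.   0.01 0.13]
28.925 [0.472  0.1788 0.1448] [180.    -0.    84.14] [-61.7   5.6  40.2 112.1  -4.   63.7 -25.7] [-0.51 -0.38 -1.79] 0.054883429058654856
cam at [0.48  0.258 0.283]
```

View pics/wp3o.png

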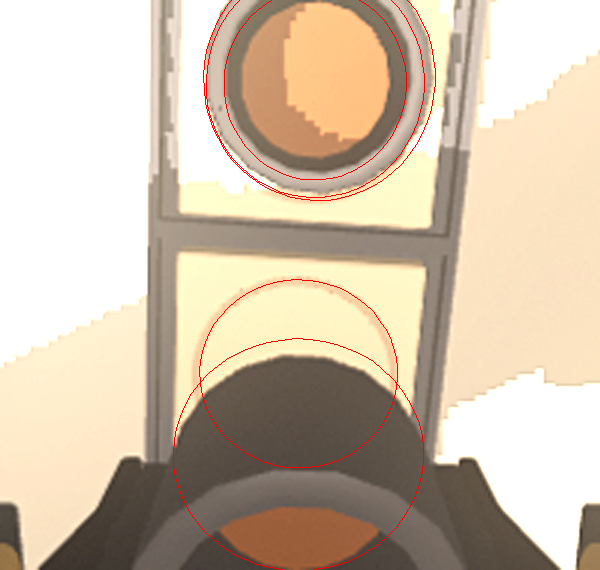

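The squat is centred on tile 2, and the large one needs about +2 mm in y. Lowering.

```bash
python3 -m creep '[{"tx":0.0022,"ty":0,"tz":0.008,"rx":0,"ry":0,"rz":0},{"tx":0,"ty":0,"tz":0.015,"rx":0,"ry":0,"rz":0},{"tx":0,"ty":0,"tz":0.014,"rx":0,"ry":0,"rz":0},{"tx":0,"ty":0,"tz":0.01,"rx":0,"ry":0,"rz":0},{"tx":0,"ty":0,"tz":0.006,"rx":0,"ry":0,"rz":0},{"tx":0,"ty":0,"tz":0.003,"rx":0,"ry":0,"rz":0},{"tx":0,"ty":0,"tz":0.002,"rx":0,"ry":0,"rz":0},{"tx":0,"ty":0,"tz":0.001,"rx":0,"ry":0,"rz":0},{"tx":0,"ty":0,"tz":0.0005,"rx":0,"ry":0,"rz":0},{"tx":0,"ty":0,"tz":0.0005,"rx":0,"ry":0,"rz":0},{"tx":0,"ty":0,"tz":0,"rx":0,"ry":0,"rz":0},{"tx":0,"ty":0,"tz":0,"rx":0,"ry":0,"rz":0}]'
python3 -m creep '[{"tx":0,"ty":0,"tz":0.0003,"rx":0,"ry":0,"rz":0},{"tx":0,"ty":0,"tz":0,"rx":0,"ry":0,"rz":0}]'
```

```text
time_s: 30.42
tool_pos: [0.4721, 0.1819, 0.0848]
tool_rot: [180.0, -0.0, 84.2]
force: [0.3, -1.0, -1.1]
grip_width: 0.0545
time_s: 30.68
tool_pos: [0.4721, 0.182, 0.0848]
tool_rot: [180.0, -0.0, 84.2]
force: [-1.4, -1.1, 1.5]
grip_width: 0.0548
```

```bash
python3 -m creep '[{"tx":0,"ty":0,"tz":0,"rx":0,"ry":0,"rz":0},{"tx":0,"ty":0,"tz":0,"rx":0,"ry":0,"rz":0},{"tx":0,"ty":0,"tz":0,"rx":0,"ry":0,"rz":0},{"tx":0,"ty":0,"tz":-0.015,"rx":0,"ry":0,"rz":0},{"tx":0,"ty":0,"tz":-0.025,"rx":0,"ry":0,"rz":0},{"tx":0,"ty":0,"tz":-0.03,"rx":0,"ry":0,"rz":0},{"tx":0,"ty":0,"tz":-0.03,"rx":0,"ry":0,"rz":0},{"tx":-0.02,"ty":0.003,"tz":0,"rx":0,"ry":0,"rz":0},{"tx":-0.04,"ty":0.006,"tz":0,"rx":0,"ry":0,"rz":0},{"tx":-0.05,"ty":0.008,"tz":0,"rx":0,"ry":0,"rz":0}]' 0.087
python3 -m creep '[{"tx":-0.055,"ty":0.0085,"tz":0,"rx":0,"ry":0,"rz":0},{"tx":-0.055,"ty":0.0085,"tz":0,"rx":0,"ry":0,"rz":0},{"tx":-0.055,"ty":0.0085,"tz":0,"rx":0,"ry":0,"rz":0},{"tx":-0.055,"ty":0.0085,"tz":0,"rx":0,"ry":0,"rz":0},{"tx":-0.055,"ty":0.0085,"tz":0,"rx":0,"ry":0,"rz":0},{"tx":-0.05,"ty":0.008,"tz":0,"rx":0,"ry":0,"rz":0},{"tx":-0.04,"ty":0.0065,"tz":0,"rx":0,"ry":0,"rz":0},{"tx":-0.025,"ty":0.004,"tz":0,"rx":0,"ry":0,"rz":0},{"tx":-0.01,"ty":0.002,"tz":0,"rx":0,"ry":0,"rz":0},{"tx":0,"ty":0,"tz":0,"rx":0,"ry":0,"rz":0},{"tx":0,"ty":0,"tz":0,"rx":0,"ry":0,"rz":0},{"tx":0,"ty":0,"tz":0,"rx":0,"ry":0,"rz":0}]'
python3 go.py .5007 -.3328 .076
```

```text
time_s: 31.92
tool_pos: [0.4774, 0.0691, 0.1841]
tool_rot: [-180.0, 0.0, 84.3]
force: [0.1, -0.1, 0.2]
grip_width: 0.0872
time_s: 33.42
tool_pos: [0.5009, -0.3321, 0.1845]
tool_rot: [180.0, -0.1, 84.3]
force: [0.1, 0.6, -0.1]
grip_width: 0.0874
33.42 [ 0.5009 -0.3321  0.1845] [ 1.7998e+02 -6.0000e-02  8.4350e+01] f [ 0.1  0.6 -0.1] w 0.0874
tool d [-0.0008 -0.0002  0.1085] turn [ 0.02 -0.06  0.35]
```

```bash
python3 -m creep '[{"tx":0,"ty":0,"tz":0.015,"rx":0,"ry":0,"rz":0},{"tx":0,"ty":0,"tz":0.024,"rx":0,"ry":0,"rz":0},{"tx":0,"ty":0,"tz":0.024,"rx":0,"ry":0,"rz":0},{"tx":0,"ty":0,"tz":0.022,"rx":0,"ry":0,"rz":0},{"tx":0,"ty":0,"tz":0.014,"rx":0,"ry":0,"rz":0},{"tx":0,"ty":0,"tz":0.0085,"rx":0,"ry":0,"rz":0},{"tx":0,"ty":0,"tz":0,"rx":0,"ry":0,"rz":0},{"tx":0,"ty":0,"tz":0,"rx":0,"ry":0,"rz":0}]'
python3 -m creep '[{"tx":0,"ty":0,"tz":0,"rx":0,"ry":0,"rz":0},{"tx":0,"ty":0,"tz":0,"rx":0,"ry":0,"rz":0},{"tx":0,"ty":0,"tz":0,"rx":0,"ry":0,"rz":0},{"tx":0,"ty":0,"tz":0,"rx":0,"ry":0,"rz":0},{"tx":0,"ty":0,"tz":0,"rx":0,"ry":0,"rz":0},{"tx":0,"ty":0,"tz":0,"rx":0,"ry":0,"rz":0}]' 0.015 20
python3 go.py .4593 .103 .136
```

```text
time_s: 34.42
tool_pos: [0.5009, -0.334, 0.0777]
tool_rot: [179.9, 0.0, 84.2]
force: [0.3, -0.3, -0.0]
grip_width: 0.087
time_s: 35.17
tool_pos: [0.5004, -0.3336, 0.0769]
tool_rot: [180.0, -0.0, 84.2]
force: [0.8, 0.1, -0.3]
grip_width: 0.0352
35.17 [ 0.5004 -0.3336  0.0769] [180.    -0.    84.24] f [ 0.8  0.1 -0.3] w 0.0352
tool d [ 0.4302 -0.0848 -0.0591] turn [ 0.   -0.    0.24]
```

```bash
python3 -m creep '[{"tx":0,"ty":0,"tz":-0.006,"rx":0,"ry":0,"rz":0},{"tx":0,"ty":0,"tz":-0.014,"rx":0,"ry":0,"rz":0},{"tx":0,"ty":0,"tz":-0.02,"rx":0,"ry":0,"rz":0},{"tx":0,"ty":0,"tz":-0.014,"rx":0,"ry":0,"rz":0},{"tx":0.018,"ty":-0.0035,"tz":-0.006,"rx":0,"ry":0,"rz":0},{"tx":0.03,"ty":-0.006,"tz":0,"rx":0,"ry":0,"rz":0},{"tx":0.04,"ty":-0.008,"tz":0,"rx":0,"ry":0,"rz":0},{"tx":0.04,"ty":-0.008,"tz":0,"rx":0,"ry":0,"rz":0},{"tx":0.04,"ty":-0.008,"tz":0,"rx":0,"ry":0,"rz":0},{"tx":0.04,"ty":-0.008,"tz":0,"rx":0,"ry":0,"rz":0},{"tx":0.04,"ty":-0.008,"tz":0,"rx":0,"ry":0,"rz":0},{"tx":0.04,"ty":-0.008,"tz":0,"rx":0,"ry":0,"rz":0},{"tx":0.04,"ty":-0.008,"tz":0,"rx":0,"ry":0,"rz":0},{"tx":0.04,"ty":-0.008,"tz":0,"rx":0,"ry":0,"rz":0},{"tx":0.03,"ty":-0.006,"tz":0,"rx":0,"ry":0,"rz":0},{"tx":0.02,"ty":-0.0035,"tz":0,"rx":0,"ry":0,"rz":0},{"tx":0.012,"ty":-0.002,"tz":0,"rx":0,"ry":0,"rz":0},{"tx":0,"ty":0,"tz":0,"rx":0,"ry":0,"rz":0},{"tx":0,"ty":0,"tz":0,"rx":0,"ry":0,"rz":0},{"tx":0,"ty":0,"tz":0,"rx":0,"ry":0,"rz":0}]'
python3 go.py .4593 .1025 .0769
python3 snap.py wp4; python3 - <<'E'
from h import *; import pickle
im=cv2.imread("pics/wp4.png");c=pickle.load(open("pics/wp4.pkl","rb"))
f=3;x,y=220,80;m=cv2.convertScaleAbs(cv2.resize(im[y:y+190,x:x+200],None,fx=f,fy=f,interpolation=cv2.INTER_CUBIC),alpha=1.8)
for a in (circ(.4593,.103,.105,.017),circ(.4593,.103,.045,.0287),circ(.472,.182,.045,.0287),circ(.472,.182,.107,.028)):
    q=(proj(a,c)-[x,y]+.5)*f-.5; cv2.polylines(m,[np.round(q).astype(int)],True,(0,0,255),1)
cv2.imwrite("pics/wp4o.png",m)
E
```

```text
time_s: 37.67
tool_pos: [0.4592, 0.1017, 0.137]
tool_rot: [-180.0, 0.0, 84.1]
force: [0.8, -0.1, -0.3]
grip_width: 0.034
37.67 [0.4592 0.1017 0.137 ] [-1.800e+02  1.000e-02  8.412e+01] f [ 0.8 -0.1 -0.3] w 0.034
tool d [0.0008 0.     0.0601] turn [-0.    0.01  0.12]
37.725 [0.4592 0.1019 0.137 ] [-180.      0.     84.14] [-67.9   0.5  53.  117.2  -0.4  62.5 -20.5] [-0.32 -0.21 -0.84] 0.03411616988831965
cam at [0.467 0.182 0.275]
```

View pics/wp4o.png

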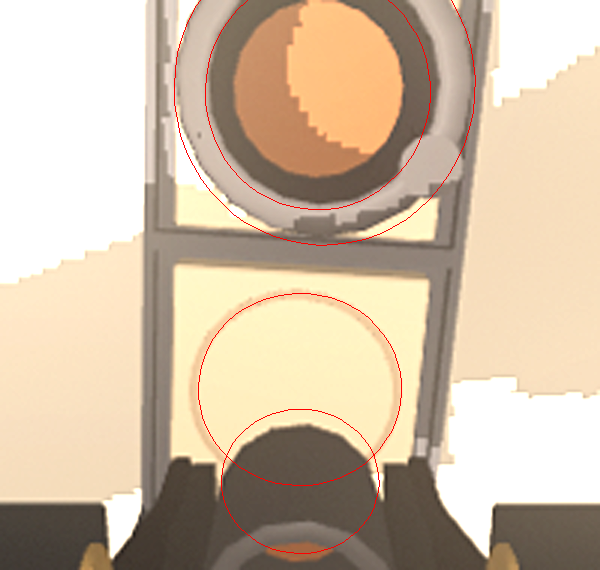

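The large one is centred on tile 3. The small one needs about +2 mm in y and −1 mm in x. Lowering.

```bash
python3 -m creep '[{"tx":0.002,"ty":-0.001,"tz":0.008,"rx":0,"ry":0,"rz":0},{"tx":0,"ty":0,"tz":0.015,"rx":0,"ry":0,"rz":0},{"tx":0,"ty":0,"tz":0.014,"rx":0,"ry":0,"rz":0},{"tx":0,"ty":0,"tz":0.01,"rx":0,"ry":0,"rz":0},{"tx":0,"ty":0,"tz":0.006,"rx":0,"ry":0,"rz":0},{"tx":0,"ty":0,"tz":0.003,"rx":0,"ry":0,"rz":0},{"tx":0,"ty":0,"tz":0.002,"rx":0,"ry":0,"rz":0},{"tx":0,"ty":0,"tz":0.001,"rx":0,"ry":0,"rz":0},{"tx":0,"ty":0,"tz":0.0005,"rx":0,"ry":0,"rz":0},{"tx":0,"ty":0,"tz":0.0005,"rx":0,"ry":0,"rz":0},{"tx":0,"ty":0,"tz":0,"rx":0,"ry":0,"rz":0},{"tx":0,"ty":0,"tz":0,"rx":0,"ry":0,"rz":0}]'
python3 -m creep '[{"tx":0,"ty":0,"tz":0.0003,"rx":0,"ry":0,"rz":0},{"tx":0,"ty":0,"tz":0,"rx":0,"ry":0,"rz":0}]'
```

```text
time_s: 39.22
tool_pos: [0.4583, 0.1049, 0.077]
tool_rot: [180.0, -0.0, 84.2]
force: [0.1, 0.1, -0.9]
grip_width: 0.034
time_s: 39.48
tool_pos: [0.4583, 0.1049, 0.0768]
tool_rot: [180.0, -0.0, 84.2]
force: [-1.4, 0.0, 2.9]
grip_width: 0.0341
```

Contact. I release, rise, back off to the right and check all four from the top and the wrist.

```bash
python3 -m creep '[{"tx":0,"ty":0,"tz":0,"rx":0,"ry":0,"rz":0},{"tx":0,"ty":0,"tz":0,"rx":0,"ry":0,"rz":0},{"tx":0,"ty":0,"tz":0,"rx":0,"ry":0,"rz":0},{"tx":0,"ty":0,"tz":0,"rx":0,"ry":0,"rz":0},{"tx":0,"ty":0,"tz":-0.015,"rx":0,"ry":0,"rz":0},{"tx":0,"ty":0,"tz":-0.025,"rx":0,"ry":0,"rz":0},{"tx":0,"ty":0,"tz":-0.03,"rx":0,"ry":0,"rz":0},{"tx":0,"ty":0,"tz":-0.03,"rx":0,"ry":0,"rz":0},{"tx":-0.02,"ty":0.004,"tz":-0.02,"rx":0,"ry":0,"rz":0},{"tx":-0.035,"ty":0.006,"tz":-0.02,"rx":0,"ry":0,"rz":0},{"tx":-0.04,"ty":0.006,"tz":0,"rx":0,"ry":0,"rz":0},{"tx":-0.02,"ty":0.003,"tz":0,"rx":0,"ry":0,"rz":0},{"tx":0,"ty":0,"tz":0,"rx":0,"ry":0,"rz":0},{"tx":0,"ty":0,"tz":0,"rx":0,"ry":0,"rz":0}]' 0.087
python3 snap.py we; python3 - <<'E'
from h import *; import pickle
from cell import env
T=[(.497,.3403),(.4846,.2613),(.472,.182),(.4593,.103)];H=[.068,.05,.062,.046];Rr=[.02,.024,.028,.017]
c=pickle.load(open("pics/we.pkl","rb"));ov(cv2.imread("pics/we.png"),c,T,H,Rr,210,0,220,260,2.3,"pics/weo.png",1.5)
t=env.read_camera("top");ov(t["pixels"][:,:,::-1].copy(),cam(t),T,H,Rr,160,195,150,85,5,"pics/teo.png",2.2)
t=env.read_camera("side");cv2.imwrite("pics/se.png",t["pixels"][:,:,::-1])
E
```

```text
time_s: 41.22
tool_pos: [0.4656, -0.0103, 0.217]
tool_rot: [180.0, -0.1, 84.3]
force: [-0.3, 0.8, 0.4]
grip_width: 0.0875
41.275 [ 0.4656 -0.0101  0.2169] [ 1.7999e+02 -2.0000e-02  8.4340e+01] [-64.6  -9.9  58.2 112.2   8.8  73.2 -15. ] [-0.12  0.31 -0.38] 0.08661071392418265
cam at [0.473 0.069 0.355]
```

View pics/weo.png

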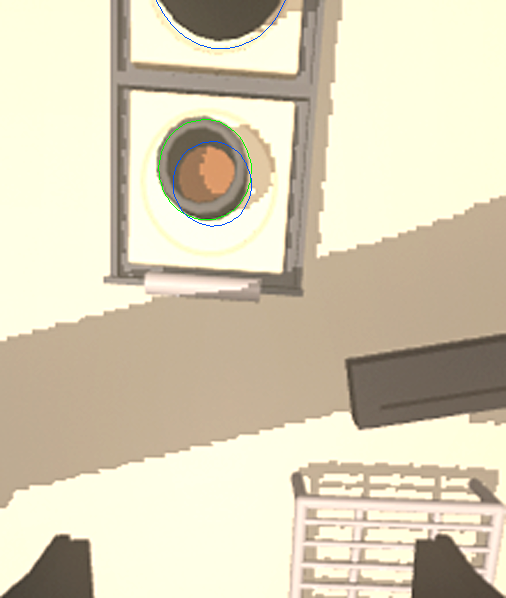

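View pics/teo.png

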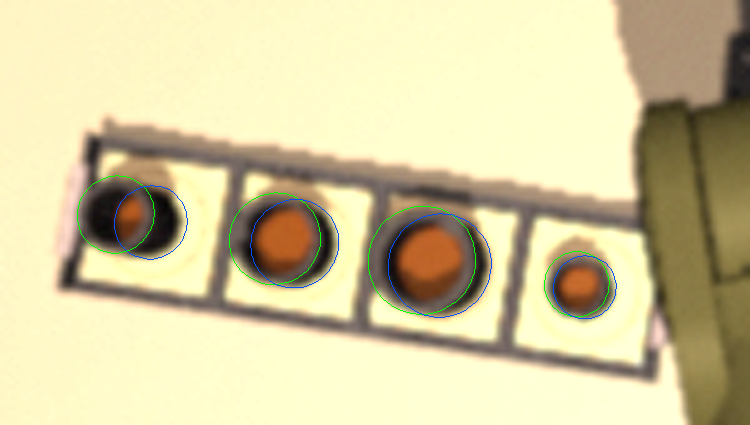

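View pics/se.png

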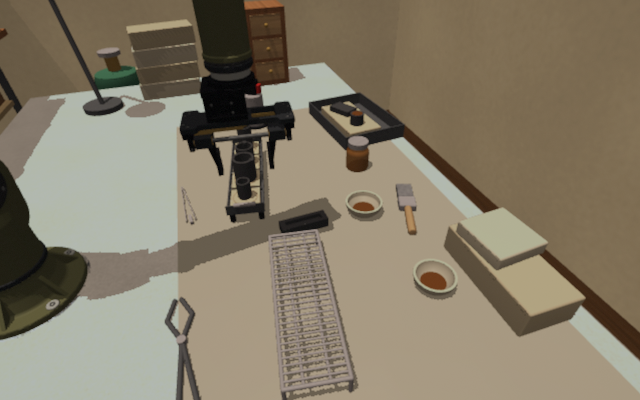

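All four stand upright within about 3 mm of their tile middles, in the right order. The mould and dishes are where they were. Handing in.

```bash
python3 -c "
from cell import env
print(env.get_obs()['time_s']); print(env.sign_off())"
```

```text
41.375
the job is handed in; nothing more can be done
None
```

All four crucibles are on the storage rack, one per tile, and the job was handed in at 41.4 s of the 96 s allowed. From left to right they are slender, squat, large, small, the same order as on the cooling rack. I lowered each one until the tool felt contact (1.4–4.3 N), then released it.

**Final checks:** the top and wrist pictures show all four upright, released, and within about 3 mm of their tile middles. The slender one was furthest off: the wrist view put it 2–4 mm to the left, while the top view showed it about centred. The ingot mould and the dishes looked unmoved, and the gripper was clear of everything.

**What disagreed:**
- **First position estimates:** these came from the top camera alone and were about 4 mm off, so I corrected them with the side and wrist views.
- **Large crucible:** the gripper measured it at 54.4 mm instead of the stated 56 mm. It looked evenly held, so I went on.
- **Crucible feet:** they looked slightly narrower than stated. I first took that for a grasp offset, which probably caused the slender one's small shift.

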